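Set up the light-chopper bench

ROBOT

A 7-joint arm with a two-finger parallel gripper is mounted at the origin on a cart in front of the work surface, level with it; the furniture and walls round the work are solid. World frame = base frame: x ahead of the robot, y to its left, z up, the work surface at z = 0. Lengths are in m, angles in rad, forces in N, time in s.
With the tool pointing down it reaches from about 0.35 to 0.9 m from the base axis. Payload 8.1 kg.
Tool frame: the origin (TCP) lies at the very end of the fingers, on their centre line; the grasp point (between the pads) lies 19 mm behind it (grasp_offset is the distance from the TCP to the grasp point, in m); z points along the fingers, y is the line along which they close (so a half turn about z gives the same grasp; the last joint's range is limited). The gripper opens to 92 mm and grips with 3 to 60 N. Pads are 19 mm wide; open, the fingers measure 130 mm over their backs; the gripper's body (75 mm by 190 mm) begins 47 mm behind the grasp point.
Start: joints at [1.009, 0.434, 0.025, 1.573, -0.012, 1.134, -0.075], TCP at [0.277, -0.56, 0.227] pointing down, gripper open.
Joint ranges: [-2.62, 2.62], [-0.44, 2.09], [-1.27, 1.32], [0.08, 2.57], [-1.32, 4.46], [0.12, 2], [-2.74, 2.74]. Speed limits (rad/s): [2.22, 2.22, 3.01, 3.01, 3.14, 3.14, 3.14].

INTERFACE

Orientations are given as a rotation vector (axis times angle).
In Python, from cell import observe, get_image, camera_params, sign_off, silhouettes, grasp_offset gives the robot as it stands. The module is installed in compiled form; this text tells all that it offers.
- The arm moves only by the tool jog_arm, never from a script. Its argument "motion" is a list that holds one entry, the list of rows, each a list of 7 numbers: the shift along the tool's x, y, z in m, then the turn, a rotation vector about the tool's x, y, z in rad, then the closure, from -1 (fully open) to 1 (shut), so that 0 is half open. In form: [[[dx, dy, dz, wx, wy, wz, hand], ...]]. A call has 1 to 10 rows; each row is the pose to reach, as a shift and turn from the pose commanded when the call began, along the tool's axes at that moment; what a row does not reach only later rows make up. A row lasts 1/12 s, in which the tool goes at most 41.7 mm and 7.16 degrees, less where a joint would pass 70% of its speed; a pose out of reach is approached as far as the arm can. A call with a gripper value outside its range is refused whole. The fingers move at their own pace and stop on an object; "force" is the grip in N (left out, the last holds). Time passes only in rows, so rows that repeat a pose let the fingers close. It gives the time, the measured TCP pose, the force, the opening and the grip force at its end, in the units of the state.
- observe(): the state, without advancing time (a new reading comes with each control period).
- get_image(name): name is "scene" or "side" or "wrist"; returns the picture (400x640x3 uint8, red, green, blue); there is no depth.
- camera_params(name): a dict with "vertical_fov" (degrees; the focal length in pixels is half the picture's height over the tangent of half this angle, whatever the lens; pixels are square), "cx", "cy" (the principal point, pixels), "T" (4x4, takes a point from camera to world coordinates). Camera axes: x right, y down, z forward; pixel columns grow to the right and rows downward; lengths in m; the calibration is good to about 2 mm. A picture is of the moment at which its call begins: read the wrist's pose just before it. camera_params takes no time and is no camera call; for the wrist camera it gives the pose at the moment of the call.
- sign_off(): hands the job in; it is judged then, once.
Trained networks look in the newest picture that a camera, given by its name, has taken for a name from the list of things; names that differ only in an ending like _2 or _b are one class to them, and where a whole thing is asked for, a point or a joint stands for the part that bears it (a point fixed in the world has none). Each returns a list of dicts, best first, with "p" (0 to 1); they miss things now and then, are a little off and sometimes report something else, mostly with a low value. They report only what shows in the picture. A call takes as long as a camera call. They do not tell look-alikes from the thing itself.
- silhouettes(query, camera): "mask" (400x640 bool, what is visible of it) and "pixel" ([column, row] in pixels, amid what is visible of it).
The state is a dict: "clock": time; "joints": joint angles; "dq": joint speeds; "joint_efforts": joint torques, N m; "position": TCP position; "ee_rot": TCP orientation; "force": force on the tool from outside, world axes, zero at the start; "ft_torque": the same for the moment, N m; "width": opening from 0.0 (shut) to 1.0 (fully open); "gripper_force": force on a finger pad.
Only numpy, scipy, OpenCV 4.12 (cv2) and the standard library are available. Lean on these libraries where they do the work, as an engineer would, in place of code of your own. Each camera call takes 0.05 s, during which the arm holds its last target. There are 200 camera calls.

TASK

Set up the light-chopper bench for the next lesson. Pull the sprung pusher right back until its catch holds it, lay all the loose filter slides flat in the track one behind another, then push the pusher over its catch so that it springs forward and closes up the row. Flick the chopper wheel by its peg so that it runs on by itself, untouched, for at least a second at half a turn a second or faster; then brake it by touch so that it comes to rest with its hole under the mask's slit, the whole slit open, and swing the lamp round until it stands over the slit; leave the glassware and the wash bottle where they are.

Things in the scene. Friction and masses are not known exactly. Their poses are not given: they have to be found in the camera images.
- slit (a point): Centre of the slit (5 mm wide, 12 mm long) in the dark fixed mask plate of the grey bench, at the plate's top, 64 mm up; 48 mm from the wheel axis. Bench axes: z up, y from mask to hub, x away from the robot, to the lamp post. The plate is 52 x 40 x 4 mm (14 mm to -x, 38 to +x, 26 to -y, 14 to +y of the slit). The bench does not move; the closed end of the slide track lies below.
- hub (a point): Point on the wheel's axis at the wheel's upper face, 54 mm above the table (bench axes). The hub boss is 26 mm across and rises 8 mm above the face.
- chopper (a joint): Angle of the chopper wheel, rad, unlimited, growing anticlockwise from above; 0 or any whole turn = hole under the slit. A flat black disc 140 mm across, 6 mm thick (48 to 54 mm up), about 0.7 kg, on a vertical ball-bearing axis; once flicked it coasts for about half a minute. Light fingertip pressure on its upper face stops it.
- hole (a point): Centre of the wheel's single round hole, 22 mm across, glazed flush with clear glass, 48 mm from the axis; point at the wheel's upper face.
- peg (a point): The wheel's steel finger peg: upright, 10 mm across, its top 28 mm above the wheel's upper face (82 mm above the table), 24 mm from the axis, straight across the axis from the hole. Point 16 mm above the wheel's face.
- pusher (a joint): Travel of the sprung pusher, m: 0 = fully forward (towards the wheel), 0.145 = fully back. A spring drives it forward with up to 4.5 N, damped. Its over-centre catch lies at 0.125: beyond it the pusher stays fully back by itself (held with about 1.5 N); pushed forward of it, it springs forward.
- tab (a point): Grip tab of the pusher: upright plate 10 mm thick along the track, 26 mm wide, top 84 mm above the table; point on its centre, 10 mm below its top. The pusher's front face, which bears on the slides, is 29 mm in front (bench +y) of this point; its block ends 5 mm behind it. It pulls back along bench -y.
- track (a point): Point in the middle of the track floor, 26 mm up, bench axes. The track, along bench y, is a channel 31 mm wide, low walls with flared lips, 8 mm high in all. End stop 137 mm ahead (+y): the first slide lies under the slit, 122 mm ahead. Mask and wheel cover the track from 96 mm ahead on; slides go in behind that, with the pusher back (its face then 55 mm behind this point).
- lamp_arm (a joint): Angle of the lamp arm about its upright post, rad: 0 = lamp over the slit; positive = swung away clockwise seen from above, behind the wheel; range -0.5 to 2.4. The joint is stiff: it needs about 1.2 N at the lamp and stays where it is left.
- lamp (a point): Middle of the lamp's knurled round grip: upright aluminium stem 22 mm across, 128 to 164 mm above the table (this point 152 mm), on the black round lamp head (34 mm across, 98 to 128 mm up). It lies straight above the lamp's beam, 85 mm from the post's axis.
- post (a point): Point on the lamp post's vertical axis, 145 mm above the table, 85 mm behind the slit (bench +x). Post and pivot are 24 mm across and end 134 mm above the table.
- wash: Clear plastic wash bottle with a red cap and bent spout, 59x94x166 mm, standing by the parts chest: leave alone. Origin under its centre.
- evap: White porcelain evaporating dish, 70 mm across, 30 mm high, left of the bench: leave alone. Origin under its centre.
- parts_chest: Grey three-drawer parts chest behind the work, right of the bench, 145 x 150 x 121 mm, with drawer handles standing out some 25 mm towards the robot: part of the furniture, keep the gripper clear of it. Origin under its centre.
- petri: Glass petri dish, 57 mm across, 13 mm high, left of the bench: leave alone. Origin under its centre.
- slide0_c (a point): Centre of a loose filter slide (two to four are there; all alike): black plastic block 26 mm (its x) x 30 mm (its y) x 16 mm high with a round glass window in its flat top, 35 g. It goes into the track flat, its 30 mm side along the track.
- slide1_c (a point): Centre of a loose filter slide (two to four are there; all alike): black plastic block 26 mm (its x) x 30 mm (its y) x 16 mm high with a round glass window in its flat top, 35 g. It goes into the track flat, its 30 mm side along the track.
- slide2_c (a point): Centre of a loose filter slide (two to four are there; all alike): black plastic block 26 mm (its x) x 30 mm (its y) x 16 mm high with a round glass window in its flat top, 35 g. It goes into the track flat, its 30 mm side along the track.
- slide3_c (a point): Centre of a loose filter slide (two to four are there; all alike): black plastic block 26 mm (its x) x 30 mm (its y) x 16 mm high with a round glass window in its flat top, 35 g. It goes into the track flat, its 30 mm side along the track.
Mind the look-alikes: they are no part of the job. Leave any purple or turquoise look-alike of the part that bears slide1_c alone.

How it is judged:
On the way, in this order (a step that is already met when the one before it is completed fails the run):
1. the chopper wheel coasts untouched at 3 rad/s or more for 1 s ((velocity of joint chopper above 3 rad/s or velocity of joint chopper below -3 rad/s) and contact force between each of the arm, the fingers and chopper below 0.1 N), for 1 s.
2. the wheel is at rest with its hole under the slit, hole centre within 6.5 mm of the slit centre (whole slit open) (horizontal distance between hole and slit below 0.0065 m and velocity of joint chopper between -0.05 and 0.05 rad/s), for 0.3 s.
At the end, for the whole second after the job is handed in: All slides flat on the track floor (3 mm), the pusher forward (under 78 mm) and pressing on the row (over 0.5 N); wheel at rest, hole centre within 6.5 mm of the slit centre; lamp within 9 mm of straight above the slit; everything released (all of step 2 and horizontal distance between lamp and slit below 0.009 m and value of joint pusher below 0.078 m and contact force between pusher and anything else above 0.5 N and x of slide0_c in the frame of track between -0.003 and 0.003 m and z of slide0_c in the frame of track between 0.005 and 0.011 m and y of slide0_c in the frame of track between 0.0275 and 0.125 m and x of slide1_c in the frame of track between -0.003 and 0.003 m and z of slide1_c in the frame of track between 0.005 and 0.011 m and y of slide1_c in the frame of track between 0.0275 and 0.125 m and x of slide2_c in the frame of track between -0.003 and 0.003 m and z of slide2_c in the frame of track between 0.005 and 0.011 m and y of slide2_c in the frame of track between 0.0275 and 0.125 m and x of slide3_c in the frame of track between -0.003 and 0.003 m and z of slide3_c in the frame of track between 0.005 and 0.011 m and y of slide3_c in the frame of track between 0.0275 and 0.125 m); the robot touches nothing.
It fails at once if the wash bottle is pushed more than 30 mm or tipped (distance of wash from where it was at the start of the episode above 0.03 m or angle between wash's own z axis and vertical above 0.5 rad).
It fails at once if the evaporating dish is pushed more than 30 mm or tipped (distance of evap from where it was at the start of the episode above 0.03 m or angle between evap's own z axis and vertical above 0.5 rad).
It fails at once if the petri dish is pushed more than 30 mm or tipped (distance of petri from where it was at the start of the episode above 0.03 m or angle between petri's own z axis and vertical above 0.5 rad).
Of slide0, slide1, slide2, slide3 only 2 to 4 are there at a start; the rules pass over those that are not, and their reading is None.
At some moment in a run one of slide0, slide1, slide2, slide3 may be knocked a few centimetres aside while the robot is not near it.
Once in a run the grip may slacken for a moment while it holds something.
It also fails if it takes over 210 s, if anything falls off the work surface, if the arm or the gripper's body presses on something with over 40 N, if the wrist force passes 120 N, or if a joint passes its speed limit or range.

## Working session

There is one attempt and no reset: what is moved stays moved. The work goes in short steps, Python scripts to look and compute and a tool call to move; the robot and the scene stay as the last step left them, time stands still between calls to the robot, and variables do not carry over. Pictures are saved under pics/ and viewed, at most 14 in all, crops included, and the job is handed in when it is done.

Besides the shell and the picture viewer there is one more tool, called after ">>>" by a JSON object that holds its "api" and its "payload", one argument or row to a line. jog_arm: Moves the arm, as the interface text tells. Its arguments: {"type":"object","properties":{"motion":{"type":"array"},"force":{"type":"number"}},"required":["motion"]}

```bash
mkdir -p pics; cat > h.py <<'E'
import numpy as np, cv2
from cell import *
from scipy.spatial.transform import Rotation as R
def K(n):
    c=camera_params(n); f=200/np.tan(np.radians(c["vertical_fov"])/2); return f,c["cx"],c["cy"],np.array(c["T"])
def ray(n,uv,z,k=None):
    f,cx,cy,T=k or K(n); d=T[:3,:3]@np.array([(uv[0]-cx)/f,(uv[1]-cy)/f,1]); o=T[:3,3]
    return o+d*(z-o[2])/d[2]
def proj(n,P,k=None):
    f,cx,cy,T=k or K(n); p=T[:3,:3].T@(np.array(P)-T[:3,3]); return f*p[:2]/p[2]+[cx,cy]
def snap(n,name,crop=None,scale=1):
    im=get_image(n)[:,:,::-1].copy(); 
    if crop: im=im[crop[1]:crop[3],crop[0]:crop[2]]
    if scale!=1: im=cv2.resize(im,None,fx=scale,fy=scale,interpolation=cv2.INTER_CUBIC)
    cv2.imwrite(f"pics/{name}.png",im)
def totool(v):  # world vector to tool axes
    return R.from_rotvec(observe()["ee_rot"]).inv().apply(v)
E
python3 - <<'E'
from h import *
s=observe();print({k:np.round(v,3) for k,v in s.items()},grasp_offset if not callable(grasp_offset) else grasp_offset())
snap("scene","s0");snap("side","d0")
for n in("scene","side"): print(n,np.round(K(n)[3],3).tolist(),K(n)[:3])
for q in["slit","hub","hole","peg","tab","track","lamp","post","wash","evap","petri","slide0_c","parts_chest"]:
  for n in("scene","side"):
    print(q,n,[(round(r["p"],2),np.round(r["pixel"]).tolist(),int(r["mask"].sum())) for r in silhouettes(q,n)][:7])
E
```

```text
{'clock': np.float64(0.0), 'joints': array([ 1.009,  0.435,  0.025,  1.574, -0.012,  1.134, -0.075]), 'dq': array([ 0.001,  0.   , -0.   , -0.001,  0.001, -0.   ,  0.001]), 'joint_efforts': array([-1.0000e-03, -6.6786e+01,  9.8500e-01, -3.1446e+01, -6.1000e-02,
        4.3000e-02,  0.0000e+00]), 'position': array([ 0.277, -0.56 ,  0.226]), 'ee_rot': array([-3.058e+00, -7.140e-01,  1.000e-03]), 'force': array([0.002, 0.407, 0.528]), 'ft_torque': array([-0.002,  0.037, -0.026]), 'gripper_force': np.float64(0.0), 'width': np.float64(0.997)} 0.0188
scene [[0.784, -0.265, 0.561, -0.027], [-0.621, -0.356, 0.699, -0.506], [0.015, -0.896, -0.443, 0.558], [0.0, 0.0, 0.0, 1.0]] (np.float64(403.07534346030576), 315.17731109172115, 202.92067829843234)
side [[-0.995, -0.045, 0.094, 0.446], [-0.104, 0.378, -0.92, 1.192], [0.006, -0.925, -0.381, 0.52], [0.0, 0.0, 0.0, 1.0]] (np.float64(389.7897008971923), 317.32995407150503, 195.36917257078898)
slit scene [(0.76, [278.0, 224.0], 4145), (0.62, [282.0, 174.0], 309)]
slit side [(0.81, [342.0, 245.0], 4356), (0.5, [344.0, 245.0], 1416)]
hub scene [(0.9
[... 406 characters left out ...]
5)]
track side [(0.74, [344.0, 246.0], 4416), (0.69, [290.0, 212.0], 598)]
lamp scene [(0.77, [285.0, 178.0], 283)]
lamp side [(0.78, [304.0, 216.0], 498)]
post scene [(0.75, [278.0, 219.0], 4440)]
post side [(0.93, [343.0, 246.0], 4157)]
wash scene [(0.72, [340.0, 210.0], 875), (0.44, [278.0, 224.0], 4217)]
wash side [(0.67, [287.0, 212.0], 614)]
evap scene [(0.65, [258.0, 190.0], 214)]
evap side [(0.58, [298.0, 288.0], 636)]
petri scene [(0.47, [227.0, 203.0], 120)]
petri side [(0.68, [346.0, 299.0], 448), (0.26, [347.0, 247.0], 1337)]
slide0_c scene [(0.68, [338.0, 291.0], 228)]
slide0_c side []
parts_chest scene [(0.36, [251.0, 210.0], 867)]
parts_chest side [(0.33, [302.0, 216.0], 478)]
```

```bash
python3 - <<'E'
import cv2
a=cv2.imread("pics/s0.png")[140:340,190:430];cv2.imwrite("pics/s0c.png",cv2.resize(a,None,fx=3,fy=3,interpolation=cv2.INTER_CUBIC))
a=cv2.imread("pics/d0.png")[160:340,230:470];cv2.imwrite("pics/d0c.png",cv2.resize(a,None,fx=3,fy=3,interpolation=cv2.INTER_CUBIC))
E
```

```text
(no output)
```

View pics/s0c.png

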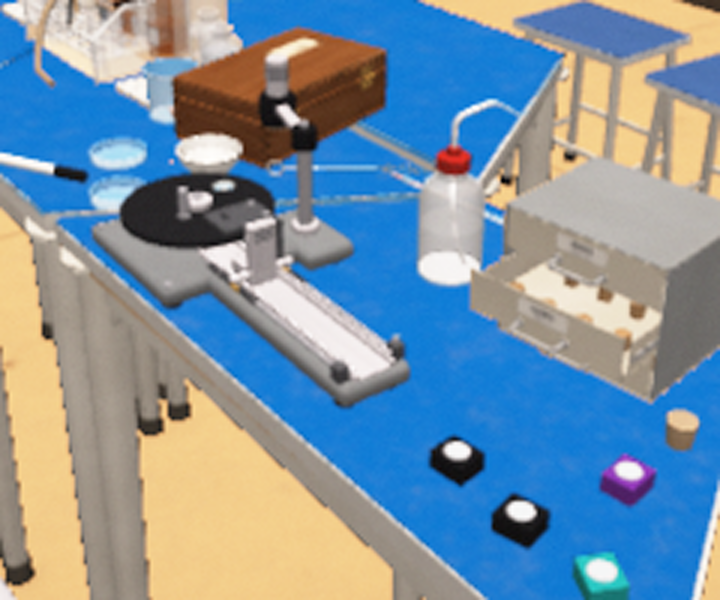

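View pics/d0c.png

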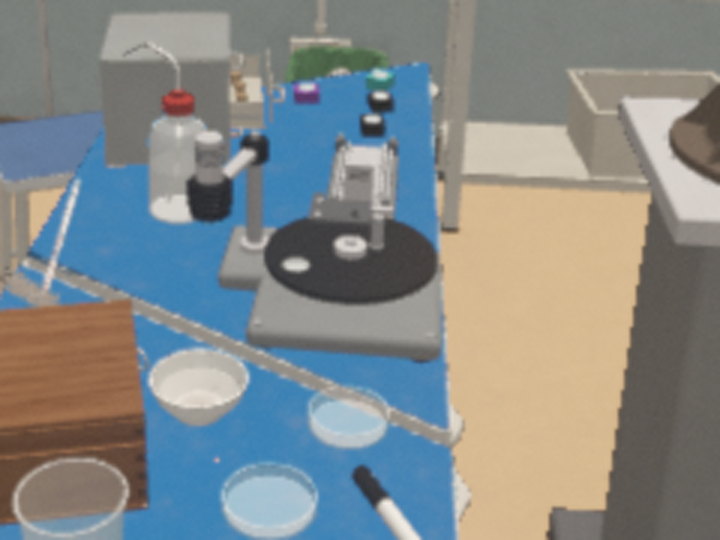

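The scene crop shows the bench: wheel hub at about (257,207), peg at (251,208), hole at (264,202), tab at (277,221), lamp grip at (282,160). Black slides are at (342,293) and (364,313); the purple one at (399,300) and the turquoise one at (390,332) are look-alikes. The side crop agrees.

```bash
python3 - <<'E'
from h import *
def S(x,y): return (190+x/3,140+y/3)
def D(x,y): return (230+x/3,160+y/3)
for n,c,l in[("scene",S,[("hubtop",200,197,.062),("hole",224,185,.054),("pegtop",184,190,.082),("tabtop",261,222,.084),("lamptop",277,54,.164),("postTop",304,128,.134),("postbase",305,225,.02),("sl",457,452,.016),("sl",521,511,.016),("purple",628,471,.016),("turq",601,571,.016),("slit",237,214,.064),("trackend",385,378,.02)]),
 ("side",D,[("hubtop",350,243,.062),("hole",296,265,.054),("pegtop",378,214,.082),("tabtop",358,168,.084),("lamptop",209,138,.164),("postTop",255,142,.134),("sl",373,119,.016),("sl",380,96,.016),("purple",307,87,.016),("turq",381,74,.016),("slit",345,208,.064),("evap",199,380,.02),("petri",348,418,.01)])]:
  for a,x,y,z in l: print(n,a,ray(n,c(x,y),z).round(3))
E
```

```text
scene hubtop [0.462 0.358 0.062]
scene hole [0.501 0.38  0.054]
scene pegtop [0.438 0.343 0.082]
scene tabtop [0.457 0.249 0.084]
scene lamptop [0.575 0.396 0.164]
scene postTop [0.534 0.294 0.134]
scene postbase [0.552 0.321 0.02 ]
scene sl [ 0.446 -0.013  0.016]
scene sl [ 0.439 -0.084  0.016]
scene purple [ 0.526 -0.1    0.016]
scene turq [ 0.44  -0.154  0.016]
scene slit [0.469 0.306 0.064]
scene trackend [0.458 0.083 0.02 ]
side hubtop [0.459 0.363 0.062]
side hole [0.501 0.389 0.054]
side pegtop [0.438 0.349 0.082]
side tabtop [0.457 0.268 0.084]
side lamptop [0.567 0.398 0.164]
side postTop [0.539 0.335 0.134]
side sl [ 0.445 -0.004  0.016]
side sl [ 0.438 -0.073  0.016]
side purple [ 0.524 -0.092  0.016]
side turq [ 0.438 -0.146  0.016]
side slit [0.466 0.306 0.064]
side evap [0.561 0.501 0.02 ]
side petri [0.454 0.519 0.01 ]
```

```bash
cat >> h.py <<'E'
def goal(x,y,z,yaw):
    """tool-frame shift & turn to TCP (x,y,z), pointing down, closing line at angle yaw (mod pi) from world y"""
    s=observe(); R0=R.from_rotvec(s["ee_rot"])
    best=None
    for k in(0,np.pi):
        a=yaw+k; Y=np.array([-np.sin(a),np.cos(a),0]); Z=np.array([0,0,-1.]); X=np.cross(Y,Z)
        w=(R0.inv()*R.from_matrix(np.c_[X,Y,Z])).as_rotvec()
        if best is None or np.linalg.norm(w)<np.linalg.norm(best): best=w
    d=R0.inv().apply(np.array([x,y,z])-s["position"])
    print("shift",d.round(4).tolist(),"turn",best.round(3).tolist(),"joints",s["joints"].round(2).tolist())
E
python3 - <<'E'
from h import *
goal(.40,-.04,.30,0)
print(K("wrist")[3].round(3),K("wrist")[0]); s=observe(); print(R.from_rotvec(s["ee_rot"]).as_matrix().round(3))
E
```

```text
shift [0.3409, -0.412, -0.0733] turn [0.0, -0.0, 0.459] joints [1.01, 0.43, 0.02, 1.57, -0.01, 1.13, -0.08]
[[ 0.443 -0.86  -0.253  0.345]
 [-0.897 -0.425 -0.125 -0.527]
 [-0.     0.282 -0.96   0.383]
 [ 0.     0.     0.     1.   ]] 336.434408645784
[[ 0.897  0.443  0.   ]
 [ 0.443 -0.897 -0.   ]
 [ 0.     0.    -1.   ]]
```

>>> {"api": "jog_arm", "payload": {
  "motion": [
    [[0.1,-0.1,-0.073,0,0,0.12,-1],[0.341,-0.412,-0.073,0,0,0.459,-1],[0.341,-0.412,-0.073,0,0,0.459,-1],[0.341,-0.412,-0.073,0,0,0.459,-1],[0.341,-0.412,-0.073,0,0,0.459,-1],[0.341,-0.412,-0.073,0,0,0.459,-1],[0.341,-0.412,-0.073,0,0,0.459,-1],[0.341,-0.412,-0.073,0,0,0.459,-1],[0.341,-0.412,-0.073,0,0,0.459,-1],[0.341,-0.412,-0.073,0,0,0.459,-1]]
  ]
}}

```text
clock: 2.23
position: [0.372, -0.1601, 0.2867]
ee_rot: [3.141, -0.001, 0.001]
force: [1.9, 0.1, 0.0]
width: 1.0
gripper_force: 0.0
```

```bash
python3 - <<'E'
from h import *
goal(.40,-.04,.30,0); goal(.37,.24,.32,0)
E
```

```text
shift [0.0279, -0.1201, -0.0133] turn [0.001, -0.001, -0.0] joints [0.43, 0.03, -0.16, 1.96, 0.01, 1.16, -1.3]
shift [-0.0021, -0.4, -0.0335] turn [0.001, -0.001, -0.0] joints [0.43, 0.03, -0.16, 1.96, 0.01, 1.16, -1.3]
```

>>> {"api": "jog_arm", "payload": {
  "motion": [
    [[0.008,-0.12,-0.013,0,0,0,-1],[0.008,-0.12,-0.013,0,0,0,-1],[0.008,-0.12,-0.013,0,0,0,-1],[0.008,-0.12,-0.013,0,0,0,-1]]
  ]
}}

```text
clock: 2.57
position: [0.3807, -0.0349, 0.3005]
ee_rot: [-3.14, -0.014, -0.004]
force: [0.7, 0.2, -0.0]
width: 1.001
gripper_force: 0.0
```

```bash
cat >> h.py <<'E'
def slides(n="wrist",thr=.2,show=True):
    k=K(n); get_image(n); out=[]
    for r in silhouettes("slide0_c",n):
        if r["p"]<thr: continue
        c=ray(n,r["pixel"],.016,k); out.append((r["p"],r["pixel"],c,r["mask"]))
        if show: print("slide",round(r["p"],2),np.round(r["pixel"]),c.round(4),int(r["mask"].sum()))
    return k,out
E
python3 - <<'E'
from h import *
k,o=slides()
snap("wrist","w1")
print(observe()["position"])
for P in[(.446,-.008,.016),(.4385,-.078,.016)]: print(proj("wrist",P,k))
E
```

```text
slide 0.9 [298. 114.] [ 0.4472 -0.007   0.016 ] 503
slide 0.46 [ 64. 100.] [0.4615 0.287  0.016 ] 20083
slide 0.26 [ 15. 127.] [0.4276 0.357  0.016 ] 2157
[ 0.38008583 -0.04221953  0.29927901]
[299.27619942 114.58268794]
[354.2463523  121.18283919]
```

View pics/w1.png

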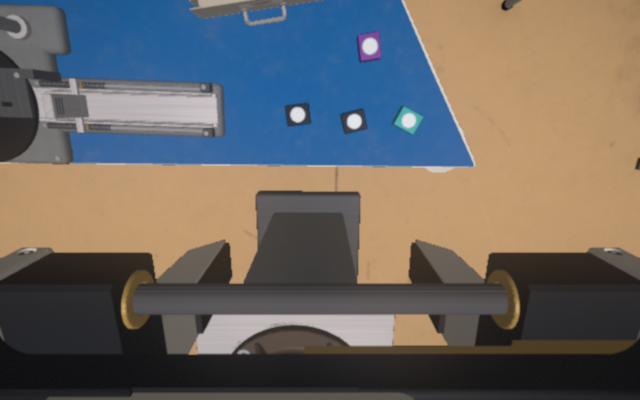

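The wrist picture shows two black slides at (298,114) and (354,121), purple at (370,46), turquoise at (408,121); the slides asked for are black, so the purple and turquoise ones stay. Track at left, along (80–220, 108).

>>> {"api": "jog_arm", "payload": {
  "motion": [
    [[-0.01,-0.24,-0.02,0,0,0,-0.5],[-0.01,-0.24,-0.02,0,0,0,-0.5],[-0.01,-0.24,-0.02,0,0,0,-0.5],[-0.01,-0.24,-0.02,0,0,0,-0.5],[-0.01,-0.24,-0.02,0,0,0,-0.5],[-0.01,-0.24,-0.02,0,0,0,-0.5],[-0.01,-0.24,-0.02,0,0,0,-0.5],[-0.01,-0.24,-0.02,0,0,0,-0.5],[-0.01,-0.24,-0.02,0,0,0,-0.5]]
  ]
}}

```text
clock: 3.47
position: [0.3708, 0.1963, 0.3187]
ee_rot: [3.141, -0.004, -0.001]
force: [-1.0, -0.2, 0.2]
width: 0.754
gripper_force: 0.0
```

```bash
python3 - <<'E'
from h import *
print(observe()["position"]); k=K("wrist"); im=get_image("wrist"); np.savez("w2.npz",im=im,f=k[0],c=k[1:3],T=k[3])
cv2.imwrite("pics/w2.png",cv2.resize(im[0:220,100:500,::-1],None,fx=2,fy=2,interpolation=cv2.INTER_CUBIC))
E
```

```text
[0.37080552 0.1962944  0.31869322]
```

View pics/w2.png

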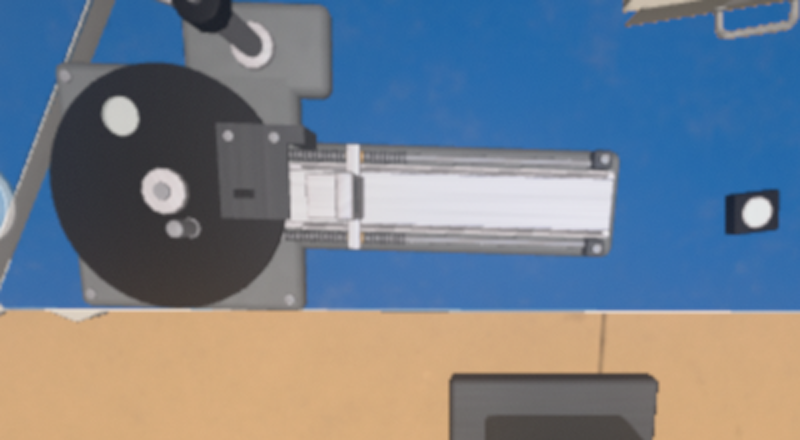

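The wrist crop shows (full-image pixels) the hub at (182,95), hole (160,58), peg top (188,114), slit (221,97), tab at about (272,98), track floor running from (280,98) to (405,103).

```bash
python3 - <<'E'
from h import *
def W(x,y,z): return ray("wrist",(100+x/2,y/2),z)
P=dict(hub=W(163,190,.062),hole=W(121,116,.054),pegtop=W(176,229,.082),slit=W(243,193,.064),tab=W(343,196,.084),post=W(252,45,.02))
for k,v in P.items(): print(k,v.round(4))
h=P["hub"][:2]
for k in P: print(k,np.linalg.norm(P[k][:2]-h).round(4))
u=h-P["slit"][:2]; print("yaw from slit-hub (closing angle)",np.degrees(np.arctan2(-u[0],u[1])))
for a,b in[((305,151),(590,158)),((300,241),(585,250)),((365,168),(605,176)),((362,226),(605,233))]:
  p,q=W(*a,.034),W(*b,.034);d=p-q; print("wall yaw",np.degrees(np.arctan2(-d[0],d[1])),p.round(4),q.round(4))
E
```

```text
hub [0.4587 0.3569 0.062 ]
hole [0.4997 0.3794 0.054 ]
pegtop [0.4372 0.3442 0.082 ]
slit [0.4569 0.3097 0.064 ]
tab [0.4546 0.2488 0.084 ]
post [0.5437 0.3091 0.02  ]
hub 0.0
hole 0.0468
pegtop 0.025
slit 0.0472
tab 0.1081
post 0.0975
yaw from slit-hub (closing angle) -2.266367254320211
wall yaw -1.4990715552449594 [0.482  0.2778 0.034 ] [0.4774 0.1025 0.034 ]
wall yaw -1.9460029032431136 [0.4283 0.2842 0.034 ] [0.4222 0.1023 0.034 ]
wall yaw -1.9829652714932682 [0.4721 0.2413 0.034 ] [0.4669 0.0925 0.034 ]
wall yaw -1.7790450535702624 [0.4374 0.2444 0.034 ] [0.4326 0.0902 0.034 ]
```

```bash
python3 - <<'E'
from h import *
goal(.455,.2485,.12,-.033);goal(.455,.2485,.066,-.033);goal(.450,.0985,.066,-.033)
E
```

```text
shift [0.0841, -0.053, 0.1986] turn [0.001, 0.001, 0.03] joints [-0.03, 0.07, -0.61, 1.85, 0.04, 1.24, -2.23]
shift [0.0841, -0.0531, 0.2526] turn [0.001, 0.001, 0.03] joints [-0.03, 0.07, -0.61, 1.85, 0.04, 1.24, -2.23]
shift [0.0797, 0.0969, 0.2528] turn [0.001, 0.001, 0.03] joints [-0.03, 0.07, -0.61, 1.85, 0.04, 1.24, -2.23]
```

>>> {"api": "jog_arm", "payload": {
  "motion": [
    [[0.084,-0.053,0.15,0,0,0.03,0.5],[0.084,-0.053,0.15,0,0,0.03,0.5],[0.084,-0.053,0.199,0,0,0.03,0.5],[0.084,-0.053,0.199,0,0,0.03,0.5],[0.084,-0.053,0.199,0,0,0.03,0.5],[0.084,-0.053,0.199,0,0,0.03,0.5],[0.084,-0.053,0.199,0,0,0.03,0.5],[0.084,-0.053,0.199,0,0,0.03,0.5]]
  ]
}}

```text
clock: 4.18
position: [0.4542, 0.2492, 0.1196]
ee_rot: [3.139, -0.051, -0.003]
force: [0.2, -0.2, 0.2]
width: 0.261
gripper_force: 0.0
```

```bash
python3 - <<'E'
from h import *
goal(.455,.2485,.066,-.033);goal(.450,.0985,.066,-.033)
print(observe()["width"])
for P in[(.455,.2485,.084),(.457,.309,.064),(.4587,.357,.062)]: print(proj("wrist",P))
snap("wrist","w3",(100,60,500,360),1.6)
E
```

```text
shift [0.0009, 0.0006, 0.0536] turn [0.002, 0.002, 0.001] joints [-0.19, 0.45, -0.55, 1.92, 0.3, 0.86, -2.5]
shift [0.0007, 0.1506, 0.0539] turn [0.002, 0.002, 0.001] joints [-0.19, 0.45, -0.55, 1.92, 0.3, 0.86, -2.5]
0.26067678127613597
[320.33388264 233.55854443]
[229.63854418 222.52109972]
[159.02455859 221.33686353]
```

View pics/w3.png

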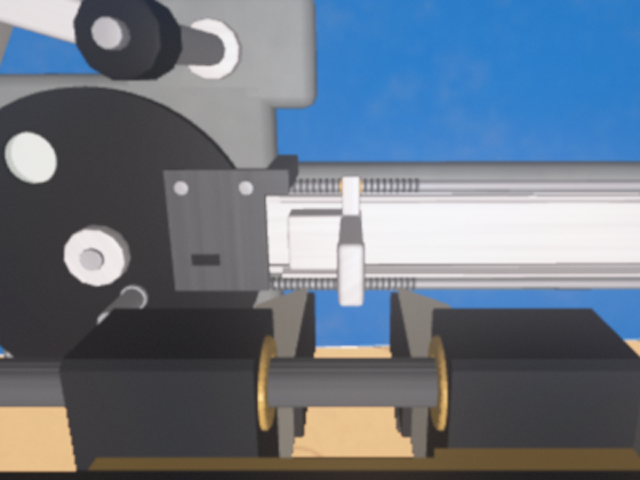

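The tab's top is at (319,232), slit at (229,222), hub at (159,221), all within 2 px of prediction. I'll go down and grip.

>>> {"api": "jog_arm", "payload": {
  "motion": [
    [[0.001,0.001,0.03,0,0,0,0.5],[0.001,0.001,0.0525,0,0,0,0.5],[0.001,0.001,0.0535,0,0,0,0.5],[0.001,0.001,0.0535,0,0,0,1],[0.001,0.001,0.0535,0,0,0,1],[0.001,0.001,0.0535,0,0,0,1],[0.001,0.001,0.0535,0,0,0,1]]
  ],
  "force": 30
}}

```text
clock: 4.82
position: [0.4562, 0.2498, 0.0688]
ee_rot: [-3.141, 0.049, -0.004]
force: [-0.9, -4.5, 8.5]
width: 0.108
gripper_force: 30.0
```

>>> {"api": "jog_arm", "payload": {
  "motion": [
    [[0,0.02,0,0,0,0,1],[0,0.045,0,0,0,0,1],[0,0.07,0,0,0,0,1],[0,0.095,0,0,0,0,1],[0,0.12,0,0,0,0,1],[0,0.14,0,0,0,0,1],[0,0.147,0,0,0,0,1],[0,0.147,0,0,0,0,1],[0,0.147,0,0,0,0,1]]
  ],
  "force": 30
}}

```text
clock: 5.57
position: [0.4518, 0.1047, 0.0687]
ee_rot: [-3.139, 0.047, -0.006]
force: [-3.1, 3.3, 6.2]
width: 0.108
gripper_force: 30.0
```

>>> {"api": "jog_arm", "payload": {
  "motion": [
    [[0,0,0,0,0,0,0.4],[0,0,0,0,0,0,0.4],[0,0,-0.04,0,0,0,0.4],[0,0,-0.08,0,0,0,0.4],[0,0,-0.11,0,0,0,0.4],[0,0,-0.11,0,0,0,0.4]]
  ]
}}

```text
clock: 6.07
position: [0.4539, 0.1044, 0.1827]
ee_rot: [-3.139, 0.047, -0.015]
force: [1.0, 0.6, 0.8]
width: 0.301
gripper_force: 0.0
```

```bash
cat >> h.py <<'E'
def slidepose(c):
    """refine slide centre & long-axis yaw (closing angle) near world point c using wrist picture"""
    k=K("wrist"); im=get_image("wrist"); hsv=cv2.cvtColor(im,cv2.COLOR_RGB2HSV)
    # rectify a 80 mm square at z=.016, 4 px/mm
    pts=[(c[0]+a,c[1]+b,.016) for a,b in((-.04,-.04),(.04,-.04),(.04,.04),(-.04,.04))]
    src=np.float32([proj("wrist",p,k) for p in pts]); dst=np.float32([(0,0),(320,0),(320,320),(0,320)])
    H=cv2.getPerspectiveTransform(src,dst); t=cv2.warpPerspective(hsv,H,(320,320))
    m=((t[...,2]<90)|((t[...,1]<60)&(t[...,2]>170))).astype(np.uint8)
    m=cv2.morphologyEx(m,cv2.MORPH_OPEN,np.ones((9,9)));
    cs=cv2.findContours(m,cv2.RETR_EXTERNAL,cv2.CHAIN_APPROX_NONE)[0]
    q=min((x for x in cs if cv2.contourArea(x)>4000),key=lambda x:np.linalg.norm(x.mean((0,1))-160))
    (u,v),(w,h),a=cv2.minAreaRect(q); B=cv2.boxPoints(((u,v),(w,h),a))
    e=[B[1]-B[0],B[2]-B[1]]; L=max(e,key=np.linalg.norm)
    white=((t[...,1]<60)&(t[...,2]>170)).astype(np.uint8); M=cv2.moments(white)
    print("rect",np.array([c[0]+u/4e3-.04,c[1]+v/4e3-.04]).round(4),"size mm",w/4,h/4,"long yaw",np.arctan2(-L[0],L[1]).round(3),
      "window",np.round([c[0]+M["m10"]/M["m00"]/4e3-.04,c[1]+M["m01"]/M["m00"]/4e3-.04],4))
E
python3 - <<'E'
from h import *
print(observe()["position"])
goal(.405,-.005,.2,0)
k,o=slides()
print([(round(r["p"],2),ray("wrist",r["pixel"],.08,k).round(3)) for r in silhouettes("tab","wrist")])
E
```

```text
[0.45389075 0.10436872 0.18271684]
shift [-0.0454, 0.1108, -0.0179] turn [-0.002, -0.009, -0.03] joints [0.16, 0.28, -0.61, 1.97, 0.2, 0.93, -2.15]
slide 0.68 [432. 190.] [ 0.4474 -0.0068  0.016 ] 941
[(0.69, array([0.462, 0.11 , 0.08 ])), (0.43, array([0.463, 0.327, 0.08 ]))]
```

>>> {"api": "jog_arm", "payload": {
  "motion": [
    [[-0.045,0.14,-0.03,0,0.009,-0.03,0.2],[-0.045,0.14,-0.03,0,0.009,-0.03,0.2],[-0.045,0.14,-0.03,0,0.009,-0.03,0.2],[-0.045,0.14,-0.03,0,0.009,-0.03,0.2],[-0.045,0.14,-0.03,0,0.009,-0.03,0.2],[-0.045,0.14,-0.03,0,0.009,-0.03,0.2]]
  ]
}}

```text
clock: 6.72
position: [0.4005, -0.0371, 0.2058]
ee_rot: [3.141, -0.006, 0.012]
force: [1.0, 1.1, 0.1]
width: 0.4
gripper_force: 0.0
```

```bash
python3 - <<'E'
from h import *
k,o=slides()
slidepose((.447,-.007)); slidepose((.4385,-.078)); im=get_image("wrist"); cv2.imwrite("pics/w4.png",cv2.resize(im[60:260,180:480,::-1],None,fx=2,fy=2,interpolation=cv2.INTER_CUBIC))
E
```

```text
slide 0.67 [292. 139.] [ 0.4451 -0.0095  0.016 ] 817
slide 0.43 [160. 135.] [0.4494 0.1243 0.016 ] 1663
rect [ 0.4456 -0.0126] size mm 18.75 18.75 long yaw -1.571 window [ 0.4457 -0.0125]
rect [ 0.4376 -0.0842] size mm 19.0 18.75 long yaw -0.0 window [ 0.4376 -0.0842]
```

View pics/w4.png

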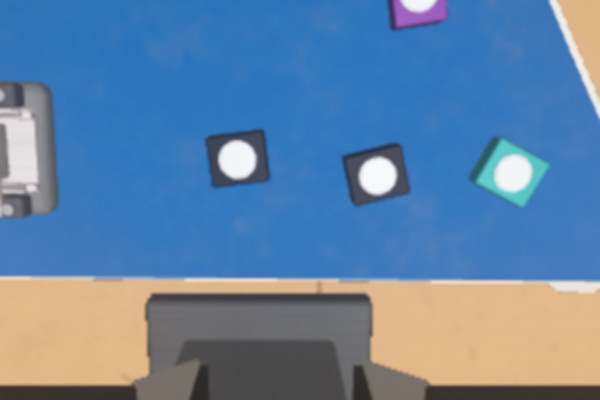

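The crop shows slides at about (299,139) and (369,147), nearly aligned with the track, turquoise at (436,146).

```bash
sed -i 's/m=((t\[...,2\]<90)|((t\[...,1\]<60)&(t\[...,2\]>170))).astype(np.uint8)/m=((t[...,1]<110)|(t[...,2]<75)).astype(np.uint8)/' h.py; python3 - <<'E'
from h import *
print(observe()["position"],observe()["dq"].round(3))
im=cv2.cvtColor(get_image("wrist"),cv2.COLOR_RGB2HSV); print(im[151,290:309].tolist())
slidepose((.447,-.007)); slidepose((.4385,-.078))
goal(.4456,-.008,.004,.05)
E
```

```text
[ 0.40155274 -0.0343654   0.2061677 ] [ 0.    -0.005  0.002 -0.002 -0.001  0.001  0.003]
[[111, 61, 83], [112, 58, 83], [111, 60, 85], [110, 64, 84], [110, 65, 86], [111, 67, 87], [110, 72, 85], [111, 77, 86], [109, 81, 88], [109, 88, 90], [110, 91, 92], [108, 102, 95], [108, 108, 99], [108, 118, 104], [107, 126, 109], [107, 135, 108], [107, 146, 119], [106, 162, 137], [106, 165, 147]]
rect [ 0.4459 -0.0127] size mm 24.462697982788086 28.331260681152344 long yaw -3.027 window [ 0.4457 -0.0125]
rect [ 0.4379 -0.0837] size mm 25.08279037475586 29.002506256103516 long yaw -2.902 window [ 0.4376 -0.0842]
shift [0.0423, -0.0267, 0.2028] turn [0.0, -0.009, -0.049] joints [0.48, 0.14, -0.57, 2.07, 0.09, 0.95, -1.71]
```

```bash
python3 - <<'E'
from h import *
goal(.4457,-.0125,.06,.115);goal(.4457,-.0125,.004,.115)
E
```

```text
shift [0.0429, -0.0222, 0.1468] turn [0.0, -0.009, -0.114] joints [0.48, 0.14, -0.57, 2.07, 0.09, 0.95, -1.71]
shift [0.0424, -0.0222, 0.2028] turn [0.0, -0.009, -0.114] joints [0.48, 0.14, -0.57, 2.07, 0.09, 0.95, -1.71]
```

>>> {"api": "jog_arm", "payload": {
  "motion": [
    [[0.043,-0.022,0.1,0,-0.009,-0.114,0],[0.043,-0.022,0.147,0,-0.009,-0.114,0],[0.043,-0.022,0.147,0,-0.009,-0.114,0],[0.043,-0.022,0.147,0,-0.009,-0.114,0],[0.043,-0.022,0.147,0,-0.009,-0.114,0],[0.043,-0.022,0.147,0,-0.009,-0.114,0]]
  ]
}}

```text
clock: 7.62
position: [0.4448, -0.0129, 0.0592]
ee_rot: [-3.136, -0.181, 0.006]
force: [-0.2, 0.4, 1.0]
width: 0.5
gripper_force: 0.0
```

```bash
python3 - <<'E'
from h import *
slidepose((.446,-.0125))
goal(.4457,-.0125,.004,.115); print(observe()["position"])
E
```

```text
rect [ 0.4468 -0.0123] size mm 25.097843170166016 28.41013526916504 long yaw -3.023 window [ 0.446  -0.0124]
shift [0.0002, -0.0007, 0.0565] turn [0.0, 0.001, -0.0] joints [0.3, 0.43, -0.5, 2.15, 0.35, 0.64, -1.9]
[ 0.44560632 -0.01316948  0.06052504]
```

Confirmed from close. Pick it.

>>> {"api": "jog_arm", "payload": {
  "motion": [
    [[0,-0.001,0.035,0,0,0,0],[0,-0.001,0.056,0,0,0,0],[0,-0.001,0.056,0,0,0,0.2],[0,-0.001,0.056,0,0,0,1],[0,-0.001,0.056,0,0,0,1],[0,-0.001,0.056,0,0,0,1],[0,-0.001,0.056,0,0,0,1],[0,-0.001,0.03,0,0,0,1],[0,-0.001,-0.01,0,0,0,1],[0,-0.001,-0.05,0,0,0,1]]
  ],
  "force": 25
}}

```text
clock: 8.5
position: [0.4449, -0.0123, 0.1121]
ee_rot: [3.136, 0.18, -0.002]
force: [1.7, -0.1, -0.4]
width: 0.325
gripper_force: 2.5
```

```bash
python3 - <<'E'
from h import *
s=observe();print(s["position"],s["width"]*92,s["gripper_force"])
# track point (.453,.187), y dir (.033,1)
def T(d): return .4530+.033*d, .187+d
x,y=T(.055); print(x,y); goal(x,y,.115,-.033); goal(x,y,.032,-.033)
E
```

```text
[ 0.44485611 -0.01228245  0.11213462] 29.924935711660957 2.500070594251156
0.454815 0.242
shift [0.0389, -0.2515, -0.0029] turn [0.0, 0.001, 0.147] joints [0.36, 0.35, -0.56, 2.1, 0.27, 0.76, -1.83]
shift [0.039, -0.2515, 0.0801] turn [0.0, 0.001, 0.147] joints [0.36, 0.35, -0.56, 2.1, 0.27, 0.76, -1.83]
```

>>> {"api": "jog_arm", "payload": {
  "motion": [
    [[0,0,0,0,0,0,1],[0,0,0,0,0,0,1],[0,0,0,0,0,0,1]]
  ],
  "force": 30
}}

```text
clock: 8.75
position: [0.4459, -0.013, 0.1109]
ee_rot: [3.135, 0.177, 0.003]
force: [-0.7, -0.9, -0.9]
width: 0.324
gripper_force: 30.0
```

```bash
python3 - <<'E'
from h import *
s=observe();print(s["position"],s["width"]*92,s["gripper_force"])
def T(d): return .4530+.033*d, .187+d
x,y=T(.045); goal(x,y,.125,-.033); goal(x,y,.032,-.033)
E
```

```text
[ 0.44585418 -0.01304734  0.11093108] 29.774180684758857 29.999763071537018
shift [0.0362, -0.2425, -0.0144] turn [0.001, -0.002, 0.146] joints [0.36, 0.35, -0.56, 2.1, 0.27, 0.76, -1.83]
shift [0.0361, -0.2426, 0.0786] turn [0.001, -0.002, 0.146] joints [0.36, 0.35, -0.56, 2.1, 0.27, 0.76, -1.83]
```

>>> {"api": "jog_arm", "payload": {
  "motion": [
    [[0.01,-0.02,-0.015,0,0,0.04,1],[0.036,-0.242,-0.015,0,0,0.146,1],[0.036,-0.242,-0.015,0,0,0.146,1],[0.036,-0.242,-0.015,0,0,0.146,1],[0.036,-0.242,-0.015,0,0,0.146,1],[0.036,-0.242,-0.015,0,0,0.146,1],[0.036,-0.242,-0.015,0,0,0.146,1],[0.036,-0.242,-0.015,0,0,0.146,1],[0.036,-0.242,-0.015,0,0,0.146,1],[0.036,-0.242,-0.015,0,0,0.146,1]]
  ]
}}

```text
clock: 9.58
position: [0.4534, 0.2304, 0.1238]
ee_rot: [3.139, -0.051, -0.003]
force: [0.0, -0.6, -0.2]
width: 0.323
gripper_force: 30.0
```

```bash
python3 - <<'E'
from h import *
s=observe();print(s["position"],s["width"]*92,s["gripper_force"])
def T(d): return .4530+.033*d, .187+d
x,y=T(.045); goal(x,y,.032,-.033)
E
```

```text
[0.45342047 0.23042754 0.12382021] 29.7416049023124 29.999578893184662
shift [0.0012, -0.0019, 0.0918] turn [0.003, 0.002, 0.0] joints [-0.15, 0.43, -0.56, 1.94, 0.3, 0.86, -2.47]
```

>>> {"api": "jog_arm", "payload": {
  "motion": [
    [[0.001,-0.002,0.035,0.003,0.002,0,1],[0.001,-0.002,0.07,0.003,0.002,0,1],[0.001,-0.002,0.08,0.003,0.002,0,1],[0.001,-0.002,0.086,0.003,0.002,0,1],[0.001,-0.002,0.0915,0.003,0.002,0,1],[0.001,-0.002,0.0915,0.003,0.002,0,1]]
  ]
}}

```text
clock: 10.08
position: [0.4554, 0.2335, 0.0336]
ee_rot: [-3.139, 0.052, -0.003]
force: [-0.2, -1.2, 0.5]
width: 0.326
gripper_force: 30.0
```

>>> {"api": "jog_arm", "payload": {
  "motion": [
    [[0,0,0.003,0,0,0,1],[0,0,0.004,0,0,0,1],[0,0,0.003,0,0,0,0.3],[0,0,0.003,0,0,0,0.2],[0,0,0.003,0,0,0,0.1],[0,0,-0.03,0,0,0,0.1],[0,0,-0.07,0,0,0,0.1],[0,0,-0.1,0,0,0,0.1],[0,0.04,-0.12,0,0,0,0.1],[0,0.08,-0.13,0,0,0,0.1]]
  ]
}}

```text
clock: 10.92
position: [0.4534, 0.1587, 0.1657]
ee_rot: [-3.136, 0.042, -0.011]
force: [2.3, -1.0, -0.1]
width: 0.447
gripper_force: 0.0
```

```bash
python3 - <<'E'
from h import *
s=observe();print(s["position"],s["width"]*92)
goal(.40,-.08,.2,0.1)
snap("wrist","w5",(100,60,500,360),1.6)
print(proj("wrist",(.4545,.232,.042)))
E
```

```text
[0.45340889 0.15872873 0.16571112] 41.150455470268305
shift [-0.0467, 0.2399, -0.036] turn [-0.005, -0.007, -0.127] joints [0.03, 0.33, -0.6, 1.96, 0.23, 0.91, -2.28]
[220.941626   200.72210932]
```

View pics/w5.png

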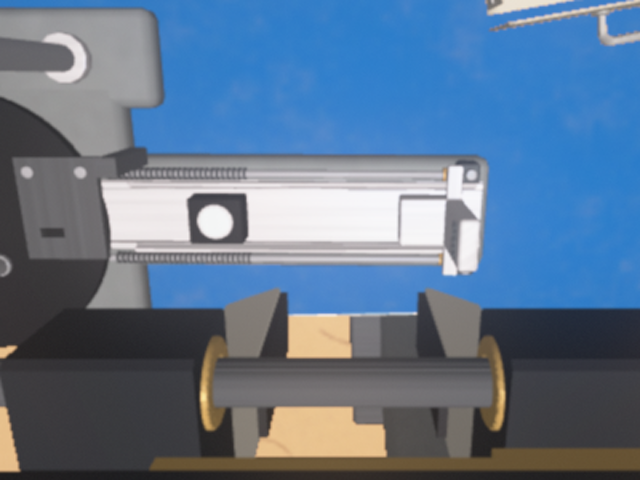

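The first slide lies flat in the track at (236,196), and the pusher is held back. Now the second.

>>> {"api": "jog_arm", "payload": {
  "motion": [
    [[-0.047,0.22,-0.036,0,0,-0.127,0.05],[-0.047,0.22,-0.036,0,0,-0.127,0.05],[-0.047,0.22,-0.036,0,0,-0.127,0.05],[-0.047,0.22,-0.036,0,0,-0.127,0.05],[-0.047,0.22,-0.036,0,0,-0.127,0.05],[-0.047,0.22,-0.036,0,0,-0.127,0.05],[-0.047,0.22,-0.036,0,0,-0.127,0.05],[-0.047,0.22,-0.036,0,0,-0.127,0.05],[-0.047,0.22,-0.036,0,0,-0.127,0.05],[-0.047,0.22,-0.036,0,0,-0.127,0.05]]
  ]
}}

```text
clock: 11.8
position: [0.3984, -0.0611, 0.1979]
ee_rot: [-3.135, -0.152, -0.004]
force: [-0.0, -0.6, -0.7]
width: 0.479
gripper_force: 0.0
```

```bash
python3 - <<'E'
from h import *
slidepose((.438,-.084)); k,o=slides()
goal(.438,-.084,.06,.24)
E
```

```text
rect [ 0.4379 -0.0841] size mm 24.911890029907227 28.502256393432617 long yaw -2.9 window [ 0.4376 -0.0843]
slide 0.83 [ 8. 97.] [0.4528 0.2455 0.016 ] 844
shift [0.037, 0.0268, 0.1378] turn [-0.002, -0.002, -0.143] joints [0.52, 0.15, -0.55, 2.08, 0.09, 0.93, -1.55]
```

>>> {"api": "jog_arm", "payload": {
  "motion": [
    [[0.037,0.0265,0.1,0,0,-0.143,0.08],[0.037,0.0265,0.138,0,0,-0.143,0.08],[0.037,0.0265,0.138,0,0,-0.143,0.08],[0.037,0.0265,0.138,0,0,-0.143,0.08],[0.037,0.0265,0.138,0,0,-0.143,0.08],[0.037,0.0265,0.138,0,0,-0.143,0.08],[0.037,0.0265,0.138,0,0,-0.143,0.08]]
  ]
}}

```text
clock: 12.53
position: [0.4383, -0.0842, 0.0611]
ee_rot: [-3.117, -0.374, -0.005]
force: [-0.8, 0.6, 0.1]
width: 0.462
gripper_force: 0.0
```

```bash
python3 - <<'E'
from h import *
slidepose((.438,-.084))
goal(.4378,-.0842,.004,.24)
E
```

```text
rect [ 0.4399 -0.0838] size mm 28.012861251831055 28.437299728393555 long yaw -2.897 window [ 0.4379 -0.0843]
shift [-0.001, -0.0003, 0.0575] turn [-0.001, -0.005, -0.001] joints [0.45, 0.43, -0.47, 2.15, 0.32, 0.63, -1.59]
```

>>> {"api": "jog_arm", "payload": {
  "motion": [
    [[-0.001,0,0.035,0,0,0,0.08],[-0.001,0,0.0565,0,0,0,0.08],[-0.001,0,0.0565,0,0,0,0.3],[-0.001,0,0.0565,0,0,0,1],[-0.001,0,0.0565,0,0,0,1],[-0.001,0,0.0565,0,0,0,1],[-0.001,0,0.0565,0,0,0,1],[-0.001,0,0.03,0,0,0,1],[-0.001,0,-0.01,0,0,0,1],[-0.001,0,-0.06,0,0,0,1]]
  ],
  "force": 30
}}

```text
clock: 13.42
position: [0.4356, -0.0848, 0.1129]
ee_rot: [-3.116, -0.373, -0.0]
force: [1.7, -1.0, -0.4]
width: 0.324
gripper_force: 30.0
```

```bash
python3 - <<'E'
from h import *
s=observe();print(s["position"],s["width"]*92,s["gripper_force"])
def T(d): return .4530+.033*d, .187+d
x,y=T(-.01); goal(x,y,.125,-.033)
E
```

```text
[ 0.43555889 -0.08483498  0.1129324 ] 29.84456971885859 29.99743491411209
shift [0.0785, -0.2504, -0.0112] turn [-0.003, -0.0, 0.271] joints [0.51, 0.34, -0.53, 2.1, 0.25, 0.76, -1.51]
```

>>> {"api": "jog_arm", "payload": {
  "motion": [
    [[0.01,-0.02,-0.015,0,0,0.08,1],[0.0785,-0.25,-0.02,0,0,0.271,1],[0.0785,-0.25,-0.02,0,0,0.271,1],[0.0785,-0.25,-0.02,0,0,0.271,1],[0.0785,-0.25,-0.02,0,0,0.271,1],[0.0785,-0.25,-0.02,0,0,0.271,1],[0.0785,-0.25,-0.02,0,0,0.271,1],[0.0785,-0.25,-0.02,0,0,0.271,1],[0.0785,-0.25,-0.02,0,0,0.271,1],[0.0785,-0.25,-0.02,0,0,0.271,1]]
  ]
}}

```text
clock: 14.25
position: [0.4539, 0.1756, 0.1326]
ee_rot: [-3.139, 0.052, -0.004]
force: [-0.6, 0.3, 0.0]
width: 0.324
gripper_force: 30.0
```

```bash
python3 - <<'E'
from h import *
s=observe();k=K("wrist");snap("wrist","w6",(100,60,500,360),1.6)
print(s["position"],s["width"]*92,s["gripper_force"])
def T(d): return .4530+.033*d, .187+d
x,y=T(-.01); goal(x,y,.032,-.033); print(proj("wrist",(*T(.045),.042),k),proj("wrist",(*T(-.055),.042),k))
E
```

```text
[0.45393971 0.17560575 0.1326088 ] 29.815997319248822 29.997185468673706
shift [-0.0017, -0.0021, 0.1005] turn [-0.001, -0.002, -0.002] joints [-0.05, 0.38, -0.54, 1.99, 0.26, 0.84, -2.34]
[246.4495802  210.19422966] [376.37398843 210.31120004]
```

View pics/w6.png

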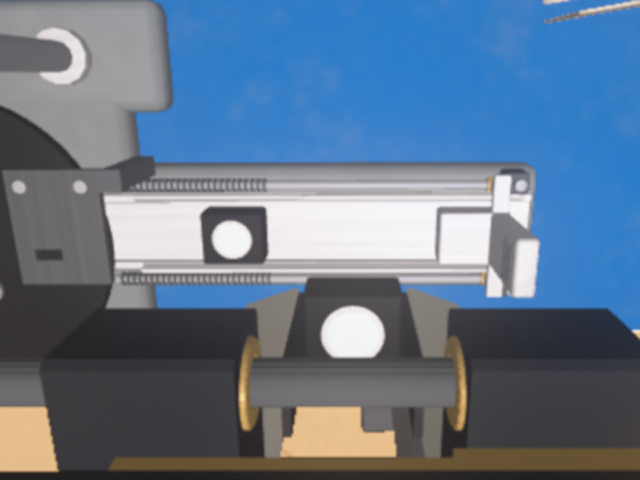

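The first slide is at (246,210) as predicted, pusher face at x≈374; the second slide is held square. Lower it.

>>> {"api": "jog_arm", "payload": {
  "motion": [
    [[-0.0015,0,0.04,0,0,0,1],[-0.0015,0,0.078,0,0,0,1],[-0.0015,0,0.09,0,0,0,1],[-0.0015,0,0.098,0,0,0,1],[-0.0015,0,0.1025,0,0,0,1],[-0.0015,0,0.1025,0,0,0,1]]
  ]
}}

```text
clock: 14.8
position: [0.453, 0.1748, 0.0301]
ee_rot: [-3.14, 0.056, -0.003]
force: [0.1, 0.0, -0.7]
width: 0.323
gripper_force: 30.0
```

>>> {"api": "jog_arm", "payload": {
  "motion": [
    [[0,0,0,0,0,0,0.22],[0,0,0,0,0,0,0.15],[0,0,0,0,0,0,0.15],[0,0,-0.03,0,0,0,0.15],[0,0,-0.07,0,0,0,0.15],[0,0,-0.1,0,0,0,0.3],[0,0.035,-0.1,0,0,0,1],[0,0.07,-0.1,0,0,0,1],[0,0.105,-0.1,0,0,0,1],[0,0.105,-0.1,0,0,0,1]]
  ]
}}

```text
clock: 15.63
position: [0.4486, 0.0636, 0.1295]
ee_rot: [3.139, -0.065, 0.002]
force: [-1.0, -0.5, -0.3]
width: 0.112
gripper_force: 0.0
```

```bash
python3 - <<'E'
from h import *
k=K("wrist");im=get_image("wrist");cv2.imwrite("pics/w7.png",im[:,:,::-1])
def T(d): return .4530+.033*d, .187+d
goal(*T(-.117),.062,-.033); goal(*T(-.080),.062,-.033); print(proj("wrist",(*T(.045),.042),k),proj("wrist",(*T(-.012),.042),k),proj("wrist",(*T(-.084),.084),k))
E
```

```text
shift [-0.0001, -0.003, 0.0677] turn [-0.0, -0.002, -0.007] joints [0.17, 0.33, -0.53, 2.06, 0.23, 0.8, -2.12]
shift [-0.0004, -0.04, 0.0677] turn [-0.0, -0.002, -0.007] joints [0.17, 0.33, -0.53, 2.06, 0.23, 0.8, -2.12]
[ 97.56224594 211.20442315] [172.57861914 210.57405347] [257.6380545  229.26298906]
```

View pics/w7.png

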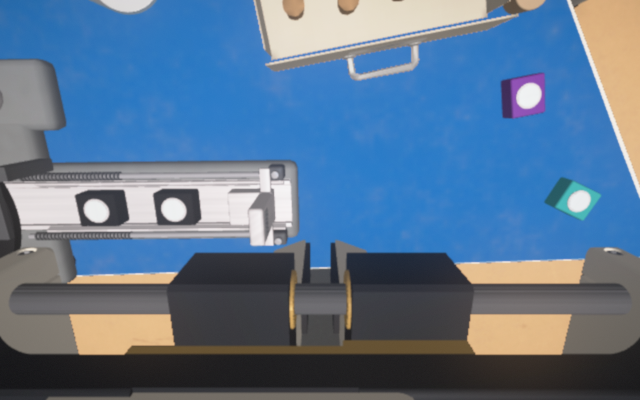

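Both slides lie flat in the track at (97,211) and (174,210). Now I'll push the pusher over its catch from behind.

>>> {"api": "jog_arm", "payload": {
  "motion": [
    [[0,-0.002,0.035,0,0,0,1],[0,-0.002,0.067,0,0,0,1],[0,-0.002,0.067,0,0,0,1],[0,-0.01,0.067,0,0,0,1],[0,-0.018,0.067,0,0,0,1],[0,-0.026,0.067,0,0,0,1],[0,-0.034,0.067,0,0,0,1],[0,-0.042,0.067,0,0,0,1],[0,-0.046,0.067,0,0,0,1]]
  ]
}}

```text
clock: 16.43
position: [0.4517, 0.1198, 0.0637]
ee_rot: [-3.137, 0.05, -0.007]
force: [0.6, 1.1, 0.1]
width: 0.002
gripper_force: 0.0
```

>>> {"api": "jog_arm", "payload": {
  "motion": [
    [[0,0.01,-0.04,0,0,0,1],[0,0.01,-0.08,0,0,0,1],[0,0.01,-0.1,0,0,0,1],[0,0.01,-0.1,0,0,0,1],[0,0.01,-0.1,0,0,0,1],[0,0.01,-0.1,0,0,0,1]]
  ]
}}

```text
clock: 16.93
position: [0.4502, 0.1073, 0.1625]
ee_rot: [-3.139, 0.052, -0.004]
force: [-0.3, -0.5, -0.1]
width: 0.002
gripper_force: 0.0
```

```bash
python3 - <<'E'
from h import *
k=K("wrist");im=get_image("wrist");cv2.imwrite("pics/w8.png",im[60:320,0:400,::-1])
def T(d): return .4530+.033*d, .187+d
for d,z in((.048,.084),(.061,.084),(-.036,.084),(.077,.05)): print(d,proj("wrist",(*T(d),z),k))
E
```

```text
0.048 [145.92415805 213.06367965]
0.061 [128.25546525 213.04782646]
-0.036 [260.1947749  213.16620867]
0.077 [131.49472524 200.56663107]
```

View pics/w8.png

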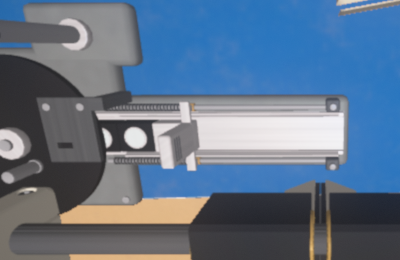

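The pusher has sprung forward; the tab is at about (172,210), slightly short of where a closed row would put it. I'll check whether it is still moving.

>>> {"api": "jog_arm", "payload": {
  "motion": [
    [[0,0,0,0,0,0,1],[0,0,0,0,0,0,1],[0,0,0,0,0,0,1],[0,0,0,0,0,0,1],[0,0,0,0,0,0,1],[0,0,0,0,0,0,1]]
  ]
}}

```text
clock: 17.48
position: [0.4502, 0.1071, 0.1625]
ee_rot: [-3.139, 0.052, -0.003]
force: [-0.8, 0.2, -0.2]
width: 0.006
gripper_force: 0.0
```

```bash
python3 - <<'E'
from h import *
k=K("wrist");im=get_image("wrist");cv2.imwrite("pics/w9.png",cv2.resize(im[130:280,50:250,::-1],None,fx=3,fy=3,interpolation=cv2.INTER_CUBIC))
def T(d): return .4530+.033*d, .187+d
for d,z in((.048,.084),(.061,.084),(.03,.084),(.122,.042),(.092,.042)): print(d,(proj("wrist",(*T(d),z),k)-[50,130])*3)
E
```

```text
0.048 [286.87816134 249.18656142]
0.061 [233.8598747  249.14722305]
0.03 [360.30948885 249.2410458 ]
0.122 [101.1403612  203.94038802]
0.092 [206.26807706 204.00745866]
```

View pics/w9.png

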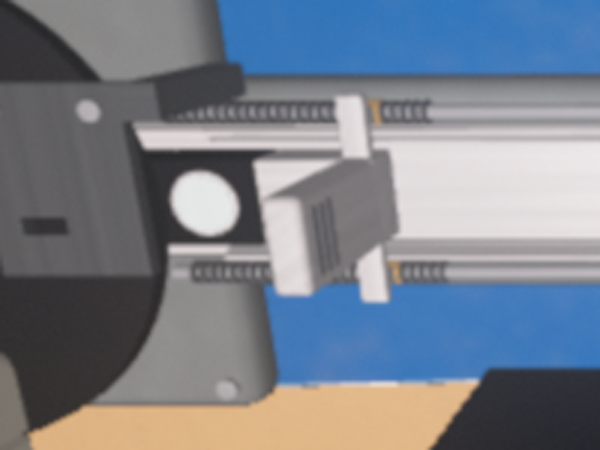

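The row is closed: tab at (290,247) and second slide's window at (205,203) in the crop, both where the geometry puts them. Next I turn the hand half round (last joint is near its limit) and go over the wheel.

>>> {"api": "jog_arm", "payload": {
  "motion": [
    [[0,0,-0.04,0,0,0.12,1],[0,0,-0.06,0,0,1.05,1],[0,0,-0.06,0,0,1.05,1],[0,0,-0.06,0,0,1.05,1],[0,0,-0.06,0,0,1.05,1],[0,0,-0.06,0,0,1.05,1],[0,0,-0.06,0,0,1.05,1],[0,0,-0.06,0,0,1.05,1],[0,0,-0.06,0,0,1.05,1],[0,0,-0.06,0,0,1.05,1]]
  ]
}}

```text
clock: 18.37
position: [0.4496, 0.1048, 0.2188]
ee_rot: [2.826, -1.345, -0.01]
force: [0.2, 0.8, -0.8]
width: 0.003
gripper_force: 0.0
```

>>> {"api": "jog_arm", "payload": {
  "motion": [
    [[0,0,0,0,0,1.05,1],[0,0,0,0,0,1.05,1],[0,0,0,0,0,1.05,1],[0,0,0,0,0,1.05,1],[0,0,0,0,0,1.05,1],[0,0,0,0,0,1.05,1],[0,0,0,0,0,1.05,1],[0,0,0,0,0,1.05,1],[0,0,0,0,0,1.05,1],[0,0,0,0,0,1.05,1]]
  ]
}}

```text
clock: 19.2
position: [0.4753, 0.0766, 0.1702]
ee_rot: [-2.029, 2.372, 0.131]
force: [0.6, -0.3, 0.3]
width: 0.01
gripper_force: 0.0
```

>>> {"api": "jog_arm", "payload": {
  "motion": [
    [[0,0,0,0,0,1.04,1],[0,0,0,0,0,1.04,1],[0,0,0,0,0,1.04,1],[0,0,0,0,0,1.04,1],[0,0,0,0,0,1.04,1],[0,0,0,0,0,1.04,1],[0,0,0,0,0,1.04,1],[0,0,0,0,0,1.04,1],[0,0,0,0,0,1.04,1],[0,0,0,0,0,1.04,1]]
  ]
}}

```text
clock: 20.03
position: [0.434, 0.0032, 0.0394]
ee_rot: [-0.867, 2.861, 0.256]
force: [0.3, -0.3, 0.3]
width: 0.004
gripper_force: 0.0
```

```bash
python3 - <<'E'
from h import *
print(observe()["position"]); goal(.438,.3726,.2,-.033); goal(.438,.3726,.064,-.033)
print(ray("scene",(340,228),0))
E
```

```text
[0.43396613 0.00321945 0.03936253]
shift [-0.2308, 0.3199, -0.0815] turn [0.176, 0.141, 0.619] joints [-0.79, 0.83, 1.32, 2.34, -1.27, 1.1, -2.74]
shift [-0.2059, 0.3034, 0.0512] turn [0.176, 0.141, 0.619] joints [-0.79, 0.83, 1.32, 2.34, -1.27, 1.1, -2.74]
[0.6369036  0.20907776 0.        ]
```

>>> {"api": "jog_arm", "payload": {
  "motion": [
    [[0,0,-0.04,0,0,-0.1,1],[0,0,-0.06,0,0,-0.4,1],[0,0,-0.06,0,0,-0.4,1],[0,0,-0.06,0,0,-0.4,1]]
  ]
}}

```text
clock: 20.37
position: [0.4301, -0.009, 0.0992]
ee_rot: [-1.419, 2.599, 0.205]
force: [-0.4, 0.7, -0.5]
width: 0.006
gripper_force: 0.0
```

```bash
python3 - <<'E'
from h import *
print(observe()["position"]); goal(.44,.1,.25,-.033)
E
```

```text
[ 0.43012728 -0.00895489  0.09920597]
shift [-0.1272, 0.0558, -0.1242] turn [0.147, 0.179, 1.028] joints [-0.81, 0.57, 1.28, 2.3, -1.0, 0.97, -2.57]
```

```bash
cat >> h.py <<'E'
def goalx(x,y,z,ax):
    """as goal, but tool x axis at world angle ax (closing yaw = -? fixed sense)"""
    s=observe(); R0=R.from_rotvec(s["ee_rot"]); X=np.array([np.cos(ax),np.sin(ax),0]); Z=np.array([0,0,-1.]); Y=np.cross(Z,X)
    w=(R0.inv()*R.from_matrix(np.c_[X,Y,Z])).as_rotvec(); d=R0.inv().apply(np.array([x,y,z])-s["position"])
    x0=R0.as_matrix()[:,0]; print("ax now",np.arctan2(x0[1],x0[0]).round(3),"shift",d.round(4).tolist(),"turn",w.round(3).tolist(),"j",s["joints"].round(2).tolist())
E
python3 - <<'E'
from h import *
for ax in(-3,-2,-1.3): goalx(.43,0,.25,ax)
E
```

```text
ax now -2.146 shift [-0.0399, 0.0105, -0.1453] turn [0.129, 0.189, 0.854] j [-0.81, 0.57, 1.28, 2.3, -1.0, 0.97, -2.57]
ax now -2.146 shift [-0.0399, 0.0105, -0.1453] turn [0.022, 0.221, -0.141] j [-0.81, 0.57, 1.28, 2.3, -1.0, 0.97, -2.57]
ax now -2.146 shift [-0.0399, 0.0105, -0.1453] turn [-0.057, 0.221, -0.838] j [-0.81, 0.57, 1.28, 2.3, -1.0, 0.97, -2.57]
```

>>> {"api": "jog_arm", "payload": {
  "motion": [
    [[-0.01,0.003,-0.04,-0.01,0.05,-0.1,1],[-0.02,0.005,-0.08,-0.03,0.1,-0.3,1],[-0.03,0.008,-0.12,-0.057,0.22,-0.838,1],[-0.04,0.01,-0.145,-0.057,0.22,-0.838,1],[-0.04,0.01,-0.145,-0.057,0.22,-0.838,1],[-0.04,0.01,-0.145,-0.057,0.22,-0.838,1],[-0.04,0.01,-0.145,-0.057,0.22,-0.838,1],[-0.04,0.01,-0.145,-0.057,0.22,-0.838,1],[-0.04,0.01,-0.145,-0.057,0.22,-0.838,1],[-0.04,0.01,-0.145,-0.057,0.22,-0.838,1]]
  ]
}}

```text
clock: 21.2
position: [0.4299, 0.0003, 0.2488]
ee_rot: [-2.49, 1.914, 0.009]
force: [0.5, -0.3, -0.7]
width: 0.005
gripper_force: 0.0
```

```bash
python3 - <<'E'
from h import *
print(observe()["position"]);goalx(.43,0.1,.25,-.1)
E
```

```text
[4.29944661e-01 3.24553185e-04 2.48764667e-01]
ax now -1.311 shift [-0.0963, -0.0257, -0.0008] turn [-0.001, 0.006, -1.211] j [-1.25, 0.16, 1.32, 2.04, -0.18, 1.07, -2.73]
```

>>> {"api": "jog_arm", "payload": {
  "motion": [
    [[0,0,0,0,0,-0.12,1],[0,0,0,0,0,-1.2,1],[0,0,0,0,0,-1.2,1],[0,0,0,0,0,-1.2,1],[0,0,0,0,0,-1.2,1],[0,0,0,0,0,-1.2,1],[0,0,0,0,0,-1.2,1],[0,0,0,0,0,-1.2,1],[0,0,0,0,0,-1.2,1],[0,0,0,0,0,-1.2,1]]
  ]
}}

```text
clock: 22.03
position: [0.4299, -0.001, 0.2484]
ee_rot: [-3.135, 0.167, 0.008]
force: [0.7, 0.1, 0.9]
width: 0.007
gripper_force: 0.0
```

```bash
python3 - <<'E'
from h import *
print(observe()["position"]);goalx(.43,0.1,.25,1.0)
E
```

```text
[ 0.42994479 -0.00100943  0.24843456]
ax now -0.106 shift [-0.0107, -0.1004, -0.0013] turn [-0.005, 0.004, -1.106] j [-1.06, 0.1, 1.05, 2.03, -0.1, 1.06, -1.63]
```

>>> {"api": "jog_arm", "payload": {
  "motion": [
    [[0,0,0,0,0,-1.1,1],[0,0,0,0,0,-1.1,1],[-0.01,-0.1,0,0,0,-1.1,1],[-0.01,-0.1,0,0,0,-1.1,1],[-0.01,-0.1,0,0,0,-1.1,1],[-0.01,-0.1,0,0,0,-1.1,1],[-0.01,-0.1,0,0,0,-1.1,1],[-0.01,-0.1,0,0,0,-1.1,1],[-0.01,-0.1,0,0,0,-1.1,1],[-0.01,-0.1,0,0,0,-1.1,1]]
  ]
}}

```text
clock: 22.87
position: [0.431, 0.0995, 0.2485]
ee_rot: [-2.759, -1.493, 0.006]
force: [-0.4, -0.9, -0.6]
width: 0.004
gripper_force: 0.0
```

```bash
python3 - <<'E'
from h import *
print(observe()["position"]);goalx(.42,0.2,.25,2.1)
E
```

```text
[0.4309904  0.09945151 0.24849217]
ax now 0.992 shift [0.0782, -0.0642, -0.0012] turn [-0.006, -0.002, -1.108] j [-1.07, 0.12, 0.83, 2.0, -0.1, 1.07, -0.78]
```

>>> {"api": "jog_arm", "payload": {
  "motion": [
    [[0,0,0,0,0,-1.1,1],[0.078,-0.064,0,0,0,-1.1,1],[0.078,-0.064,0,0,0,-1.1,1],[0.078,-0.064,0,0,0,-1.1,1],[0.078,-0.064,0,0,0,-1.1,1],[0.078,-0.064,0,0,0,-1.1,1],[0.078,-0.064,0,0,0,-1.1,1],[0.078,-0.064,0,0,0,-1.1,1],[0.078,-0.064,0,0,0,-1.1,1],[0.078,-0.064,0,0,0,-1.1,1]]
  ]
}}

```text
clock: 23.7
position: [0.4202, 0.2, 0.2488]
ee_rot: [-1.574, -2.713, 0.001]
force: [-0.3, 1.0, -0.7]
width: 0.004
gripper_force: 0.0
```

```bash
python3 - <<'E'
from h import *
print(observe()["position"]);goalx(.41,0.37,.25,3.11)
E
```

```text
[0.42023974 0.20003087 0.2488396 ]
ax now 2.09 shift [0.1527, 0.0754, -0.0008] turn [-0.001, -0.006, -1.02] j [-1.08, 0.16, 0.61, 1.95, -0.11, 1.07, 0.09]
```

```bash
python3 - <<'E'
from h import *
goalx(.438,0.3735,.15,3.11)
E
```

```text
ax now 2.09 shift [0.1414, 0.1018, 0.0991] turn [-0.001, -0.006, -1.02] j [-1.08, 0.16, 0.61, 1.95, -0.11, 1.07, 0.09]
```

>>> {"api": "jog_arm", "payload": {
  "motion": [
    [[0,0,0,0,0,-1.02,1],[0.14,0.098,0,0,0,-1.02,1],[0.14,0.098,0,0,0,-1.02,1],[0.14,0.098,0,0,0,-1.02,1],[0.14,0.098,0,0,0,-1.02,1],[0.14,0.098,0,0,0,-1.02,1],[0.14,0.098,0,0,0,-1.02,1],[0.14,0.098,0,0,0,-1.02,1],[0.14,0.098,0,0,0,-1.02,1],[0.14,0.098,0,0,0,-1.02,1]]
  ]
}}

```text
clock: 24.53
position: [0.4357, 0.3705, 0.2493]
ee_rot: [-0.059, -3.136, -0.003]
force: [0.9, 0.6, -0.6]
width: 0.008
gripper_force: 0.0
```

```bash
python3 - <<'E'
from h import *
s=observe()["position"];print(s);goalx(.438,0.3735,.064,3.11);k=K("wrist");snap("wrist","w10")
for P in[(.4587,.357,.062),(.4372,.3442,.082),(.457,.309,.064),(.4997,.3794,.054)]: print(proj("wrist",P,k).round(1))
E
```

```text
[0.43567127 0.37045293 0.24929926]
ax now 3.104 shift [-0.0031, 0.0028, 0.1853] turn [0.002, -0.005, -0.006] j [-1.06, 0.34, 0.36, 1.69, -0.13, 1.14, 0.87]
[308.1 203.6]
[293.5 188.7]
[262.7 204.2]
[330. 236.]
```

View pics/w10.png

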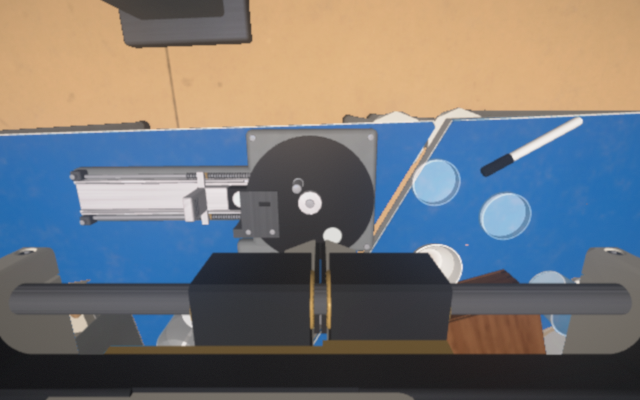

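The picture shows the wheel with hub (310,203), peg (297,185), hole (332,236), slit (265,204), as predicted; peg at ~209°. Go down beside the peg.

>>> {"api": "jog_arm", "payload": {
  "motion": [
    [[-0.003,0.003,0.04,0,0,0,1],[-0.003,0.003,0.08,0,0,0,1],[-0.003,0.003,0.12,0,0,0,1],[-0.003,0.003,0.16,0,0,0,1],[-0.003,0.003,0.185,0,0,0,1],[-0.003,0.003,0.185,0,0,0,1],[-0.003,0.003,0.185,0,0,0,1]]
  ]
}}

```text
clock: 25.17
position: [0.4374, 0.3736, 0.0643]
ee_rot: [-0.053, -3.136, -0.0]
force: [-0.2, 1.3, 0.8]
width: 0.004
gripper_force: 0.0
```

```bash
python3 - <<'E'
from h import *
s=observe();print(s["position"],s["force"])
for t in(216,226,244,268):
  a=np.radians(t); goalx(.4587+.024*np.cos(a),.381+.024*np.sin(a),.064,3.11)
E
```

```text
[0.43739061 0.37363599 0.06429978] [-0.20584733  1.32132864  0.77651764]
ax now 3.108 shift [-0.0021, -0.0067, 0.0003] turn [0.0, -0.005, -0.002] j [-1.0, 0.55, 0.29, 1.88, -0.23, 0.75, 0.95]
ax now 3.108 shift [-0.005, -0.0097, 0.0003] turn [0.0, -0.005, -0.002] j [-1.0, 0.55, 0.29, 1.88, -0.23, 0.75, 0.95]
ax now 3.108 shift [-0.0113, -0.0138, 0.0002] turn [0.0, -0.005, -0.002] j [-1.0, 0.55, 0.29, 1.88, -0.23, 0.75, 0.95]
ax now 3.108 shift [-0.021, -0.0159, 0.0002] turn [0.0, -0.005, -0.002] j [-1.0, 0.55, 0.29, 1.88, -0.23, 0.75, 0.95]
```

>>> {"api": "jog_arm", "payload": {
  "motion": [
    [[-0.002,-0.006,0,0,0,0,1],[-0.005,-0.0105,0,0,0,0,1],[-0.011,-0.017,0,0,0,0,1],[-0.02,-0.023,0,0,0,0,1],[-0.02,-0.01,-0.04,0,0,0,1],[-0.02,-0.005,-0.08,0,0,0,1],[-0.02,0,-0.12,0,0,0,1],[0.03,0,-0.16,0,0,0,1],[0.03,0,-0.186,0,0,0,1],[0.03,0,-0.186,0,0,0,1]]
  ]
}}

```text
clock: 26.0
position: [0.4085, 0.3765, 0.2588]
ee_rot: [0.045, 3.14, 0.018]
force: [1.5, 1.0, 0.1]
width: 0.004
gripper_force: 0.0
```

```bash
cat >> h.py <<'E'
HUB=np.array([.4587,.357])
def holeang(n="wrist",HUB=HUB):
    """hole angle about the hub relative to slit direction (rad), from the pale blob at the hole's radius on the black disc"""
    k=K(n); im=get_image(n); t=observe()["clock"]
    pts=[(HUB[0]+a,HUB[1]+b,.054) for a,b in((-.08,-.08),(.08,-.08),(.08,.08),(-.08,.08))]
    H=cv2.getPerspectiveTransform(np.float32([proj(n,p,k) for p in pts]),np.float32([(0,0),(480,0),(480,480),(0,480)]))
    g=cv2.warpPerspective(cv2.cvtColor(im,cv2.COLOR_RGB2GRAY),H,(480,480)).astype(float)
    th=np.radians(np.arange(0,360,2)); sc=[]
    for a in th:
        c=(240+144*np.cos(a),240+144*np.sin(a)); sc.append(cv2.getRectSubPix(g.astype(np.float32),(27,27),c).mean())
    sc=np.array(sc); i=sc.argmax(); w=np.where(np.abs((np.arange(180)-i+90)%180-90)<=12,np.clip(sc-.5*sc.max(),0,None),0)
    a=np.angle((w*np.exp(1j*th)).sum()); rel=(a-(-np.pi/2-.033)+np.pi)%(2*np.pi)-np.pi
    return t,rel,sc.max()
E
python3 - <<'E'
from h import *
for i in range(6):
  print(np.round(holeang(),3))
print(np.round(holeang("side"),3),observe()["position"])
snap("wrist","w11")
E
```

```text
[ 26.05   -1.451 224.405]
[ 26.1    -1.298 224.651]
[ 26.15   -1.141 224.406]
[ 26.2    -0.986 223.843]
[ 26.25   -0.829 223.321]
[ 26.3    -0.667 229.191]
[ 26.35   -0.471 171.45 ] [0.40870541 0.37385946 0.24982991]
```

```bash
python3 - <<'E'
from h import *
a=[holeang() for i in range(24)]
t=np.array([x[0] for x in a]);r=np.unwrap([x[1] for x in a]);
print(np.round(np.c_[t,r,[x[2] for x in a]],3).tolist()); 
m=np.array([x[2] for x in a])>210
print(np.polyfit(t[m]-t[0],r[m],2))
E
```

```text
[[26.45, -0.27, 161.483], [26.5, 0.09, 149.266], [26.55, 0.087, 154.003], [26.6, 2.461, 110.521], [26.65, 2.46, 110.662], [26.7, 2.458, 110.649], [26.75, 2.456, 110.953], [26.8, 2.455, 110.955], [26.85, 2.455, 111.058], [26.9, 2.453, 111.074], [26.95, 2.453, 111.167], [27.0, 2.453, 111.165], [27.05, 2.452, 111.128], [27.1, 2.452, 111.145], [27.15, 2.452, 111.199], [27.2, 2.453, 111.161], [27.25, 2.453, 111.278], [27.3, 2.591, 154.398], [27.35, 2.7, 214.254], [27.4, 2.777, 218.091], [27.45, 2.925, 217.89], [27.5, 3.072, 218.148], [27.55, 3.217, 218.571], [27.6, 3.361, 218.656]]
[ 2.31956866 -2.02637387  2.6319004 ]
```

```bash
python3 - <<'E'
from h import *
for i in range(12): print(np.round(holeang(),3))
E
```

```text
[ 27.65   -2.778 219.306]
[ 27.7    -2.636 220.016]
[ 27.75   -2.492 220.766]
[ 27.8   -2.35 221.89]
[ 27.85   -2.209 222.04 ]
[ 27.9    -2.068 222.181]
[ 27.95   -1.926 223.049]
[ 28.     -1.785 223.505]
[ 28.05   -1.646 223.614]
[ 28.1    -1.505 223.84 ]
[ 28.15   -1.364 224.   ]
[ 28.2    -1.221 223.962]
```

Full-turn timing gives 3.04 rad/s at t≈27.1 and above 3 from lift-off until ≈27.35, so the coast is satisfied. Now brake: hover above the rim, then press at t≈30.95.

>>> {"api": "jog_arm", "payload": {
  "motion": [
    [[0,-0.017,0.04,0,0,0,1],[0,-0.017,0.08,0,0,0,1],[0,-0.017,0.12,0,0,0,1],[0,-0.017,0.15,0,0,0,1],[0,-0.017,0.18,0,0,0,1],[0,-0.017,0.18,0,0,0,1],[0,-0.017,0.18,0,0,0,1],[0,-0.017,0.18,0,0,0,1],[0,-0.017,0.18,0,0,0,1],[0,-0.017,0.18,0,0,0,1]]
  ]
}}

```text
clock: 29.03
position: [0.4082, 0.3593, 0.0728]
ee_rot: [-0.046, -3.14, -0.008]
force: [-0.2, 0.6, -0.4]
width: 0.006
gripper_force: 0.0
```

```bash
python3 - <<'E'
from h import *
s=observe();print(s["clock"],s["position"],s["force"]);goalx(.409,.357,.058,3.11);goalx(.409,.357,.052,3.11)
E
```

```text
29.0333 [0.40816438 0.35934328 0.07283609] [-0.16422429  0.59245425 -0.43810185]
ax now 3.112 shift [-0.0009, -0.0024, 0.0148] turn [0.005, -0.002, 0.002] j [-1.03, 0.49, 0.29, 1.96, -0.22, 0.72, 0.94]
ax now 3.112 shift [-0.0009, -0.0024, 0.0208] turn [0.005, -0.002, 0.002] j [-1.03, 0.49, 0.29, 1.96, -0.22, 0.72, 0.94]
```

>>> {"api": "jog_arm", "payload": {
  "motion": [
    [[0,0,0.013,0,0,0,1],[0,0,0.013,0,0,0,1],[0,0,0.013,0,0,0,1],[0,0,0.013,0,0,0,1],[0,0,0.013,0,0,0,1],[0,0,0.013,0,0,0,1],[0,0,0.013,0,0,0,1],[0,0,0.013,0,0,0,1],[0,0,0.013,0,0,0,1],[0,0,0.013,0,0,0,1]]
  ]
}}

```text
clock: 29.87
position: [0.4072, 0.3584, 0.058]
ee_rot: [-0.046, -3.138, -0.004]
force: [0.4, -0.1, 0.2]
width: 0.0
gripper_force: 0.0
```

>>> {"api": "jog_arm", "payload": {
  "motion": [
    [[0,0,0,0,0,0,1],[0,0,0,0,0,0,1],[0,0,0,0,0,0,1],[0,0,0,0,0,0,1],[0,0,0,0,0,0,1],[0,0,0,0,0,0,1],[0,0,0,0,0,0,1],[0,0,0,0,0,0,1],[0,0,0,0,0,0,1],[0,0,0,0,0,0,1]]
  ]
}}

```text
clock: 30.7
position: [0.4071, 0.3584, 0.0579]
ee_rot: [-0.046, -3.138, -0.004]
force: [0.3, -0.5, -0.8]
width: 0.009
gripper_force: 0.0
```

>>> {"api": "jog_arm", "payload": {
  "motion": [
    [[0,0,0,0,0,0,1],[0,0,0.003,0,0,0,1],[0,0,0.0075,0,0,0,1],[0,0,0.0075,0,0,0,1],[0,0,0.0075,0,0,0,1],[0,0,0.0075,0,0,0,1],[0,0,0.0075,0,0,0,1]]
  ]
}}

```text
clock: 31.28
position: [0.4079, 0.3614, 0.054]
ee_rot: [-0.045, -3.14, -0.014]
force: [-10.5, -2.1, 43.5]
width: 0.008
gripper_force: 21.7
```

```bash
python3 - <<'E'
from h import *
s=observe();print(s["clock"],s["position"],s["force"])
k=K("wrist");im=get_image("wrist");cv2.imwrite("pics/w12.png",im[:,:,::-1])
for P in[(.457,.309,.054),(*HUB,.062),(.4587+.0016,.357+.024,.082)]: print(proj("wrist",P,k))
print(np.round(holeang(),3),np.round(holeang("scene"),3),np.round(holeang("side"),3))
E
```

```text
31.2833 [0.40788932 0.36142247 0.05398658] [-10.49852147  -2.1098539   43.45445898]
[228.02247644 344.69812545]
[315.12169991 354.99981858]
[365.63180046 386.30176622]
[31.383  0.79  76.927] [ 31.433   3.072 158.749] [ 31.483  -1.307 146.537]
```

View pics/w12.png

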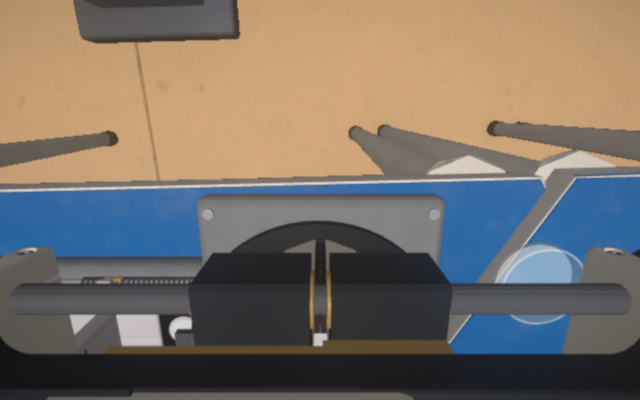

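The camera is hidden by the hand here; the finger presses with 43 N, firmer than intended. I'll lift straight off and look.

>>> {"api": "jog_arm", "payload": {
  "motion": [
    [[0,0,-0.002,0,0,0,1],[0,0,-0.0035,0,0,0,1],[0,0,-0.006,0,0,0,1],[0,0,-0.03,0,0,0,1],[0,0,-0.07,0,0,0,1],[0,0,-0.11,0,0,0,1],[0,0,-0.15,0,0,0,1],[0,0,-0.18,0,0,0,1],[0,0,-0.18,0,0,0,1],[0,0,-0.18,0,0,0,1]]
  ]
}}

```text
clock: 32.32
position: [0.4085, 0.3585, 0.2319]
ee_rot: [-0.046, -3.14, -0.008]
force: [0.3, 0.6, -0.7]
width: 0.002
gripper_force: 0.0
```

```bash
python3 - <<'E'
from h import *
print(observe()["position"]);holeang();k=K("wrist");im=get_image("wrist");cv2.imwrite("pics/w13.png",cv2.resize(im[100:270,200:430,::-1],None,fx=3,fy=3,interpolation=cv2.INTER_CUBIC))
for P in[(.457,.309,.054),(.457,.309,.064),(*HUB,.062),(.4587+.0008,.357+.024,.082)]: print((proj("wrist",P,k)-[200,100])*3)
print(np.round(holeang(),3))
E
```

```text
[0.40845338 0.35853483 0.23189781]
[224.4251307  393.23409403]
[220.74321965 403.61955868]
[361.05147805 402.20150267]
[435.08622267 424.79958276]
[ 3.2467e+01 -2.3000e-02  9.6906e+01]
```

View pics/w13.png

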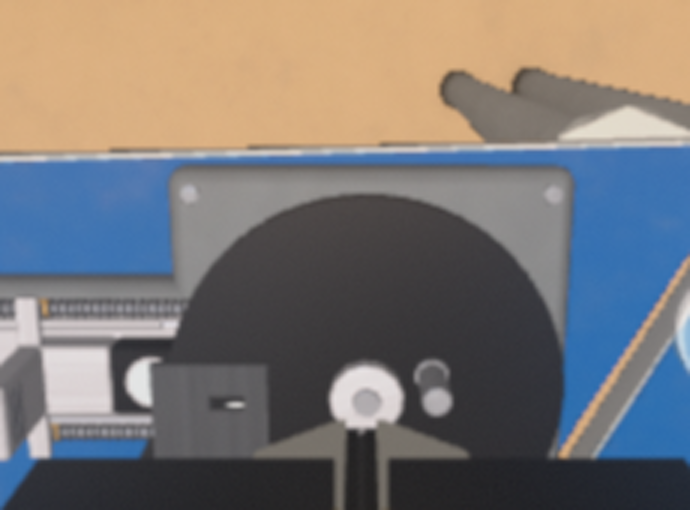

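The slit is partly open, lit only on its far (+x) side; the peg at (437,401) against the hub at (366,402) puts the wheel about +0.25 rad past. I'll press lightly and drag it back about 12 mm along +y at the rim.

>>> {"api": "jog_arm", "payload": {
  "motion": [
    [[0,-0.0075,0.04,0,0,0,1],[0,-0.0075,0.08,0,0,0,1],[0,-0.0075,0.12,0,0,0,1],[0,-0.0075,0.16,0,0,0,1],[0,-0.0075,0.172,0,0,0,1],[0,-0.0075,0.172,0,0,0,1],[0,-0.0075,0.172,0,0,0,1],[0,-0.0075,0.172,0,0,0,1]]
  ]
}}

```text
clock: 33.13
position: [0.4062, 0.3499, 0.057]
ee_rot: [-0.046, -3.136, -0.0]
force: [-0.2, 0.4, 0.3]
width: 0.004
gripper_force: 0.0
```

```bash
python3 - <<'E'
from h import *
goalx(.408,.351,.0532,3.11); goalx(.408,.3635,.0532,3.11)
E
```

```text
ax now 3.112 shift [-0.0018, 0.0011, 0.0038] turn [0.0, -0.005, 0.002] j [-1.02, 0.51, 0.29, 1.98, -0.23, 0.68, 0.96]
ax now 3.112 shift [-0.0014, 0.0136, 0.0038] turn [0.0, -0.005, 0.002] j [-1.02, 0.51, 0.29, 1.98, -0.23, 0.68, 0.96]
```

>>> {"api": "jog_arm", "payload": {
  "motion": [
    [[0,0,0.002,0,0,0,1],[0,0,0.0035,0,0,0,1],[0,0,0.0038,0,0,0,1],[0,0.002,0.0038,0,0,0,1],[0,0.0045,0.0038,0,0,0,1],[0,0.007,0.0038,0,0,0,1],[0,0.0095,0.0038,0,0,0,1],[0,0.0115,0.0038,0,0,0,1],[0,0.0125,0.0038,0,0,0,1],[0,0.0125,0.0038,0,0,0,1]]
  ]
}}

```text
clock: 33.97
position: [0.4073, 0.3638, 0.0546]
ee_rot: [-0.045, -3.138, -0.004]
force: [0.4, 0.8, -0.8]
width: 0.004
gripper_force: 0.0
```

>>> {"api": "jog_arm", "payload": {
  "motion": [
    [[0,0,0,0,0,0,1],[0,0,0,0,0,0,1],[0,0,0,0,0,0,1],[0,0,0,0,0,0,1]]
  ]
}}

```text
clock: 34.3
position: [0.4073, 0.3632, 0.0546]
ee_rot: [-0.046, -3.138, -0.004]
force: [-0.6, 0.4, 0.1]
width: 0.005
gripper_force: 0.0
```

>>> {"api": "jog_arm", "payload": {
  "motion": [
    [[0,0,-0.001,0,0,0,1],[0,0,-0.003,0,0,0,1],[0,0,-0.03,0,0,0,1],[0,0,-0.07,0,0,0,1],[0,0,-0.11,0,0,0,1],[0.01,0,-0.15,0,0,0,1],[0.04,0,-0.18,0,0,0,1],[0.04,0,-0.18,0,0,0,1],[0.04,0,-0.18,0,0,0,1]]
  ]
}}

```text
clock: 35.05
position: [0.3674, 0.3653, 0.2369]
ee_rot: [-0.042, -3.139, -0.01]
force: [0.7, -0.1, -0.3]
width: 0.006
gripper_force: 0.0
```

```bash
python3 - <<'E'
from h import *
print(observe()["position"]);k=K("wrist");im=get_image("wrist");cv2.imwrite("pics/w14.png",cv2.resize(im[100:270,200:430,::-1],None,fx=3,fy=3,interpolation=cv2.INTER_CUBIC))
for P in[(.457,.309,.054),(.457,.309,.064),(*HUB,.062),(.4587+.0008,.357+.024,.082)]: print((proj("wrist",P,k)-[200,100])*3)
E
```

```text
[0.36735716 0.36529468 0.23685367]
[211.52440101 489.01225112]
[207.78036573 501.47494127]
[341.48092183 499.58644977]
[410.87600377 526.51264858]
```

View pics/w14.png

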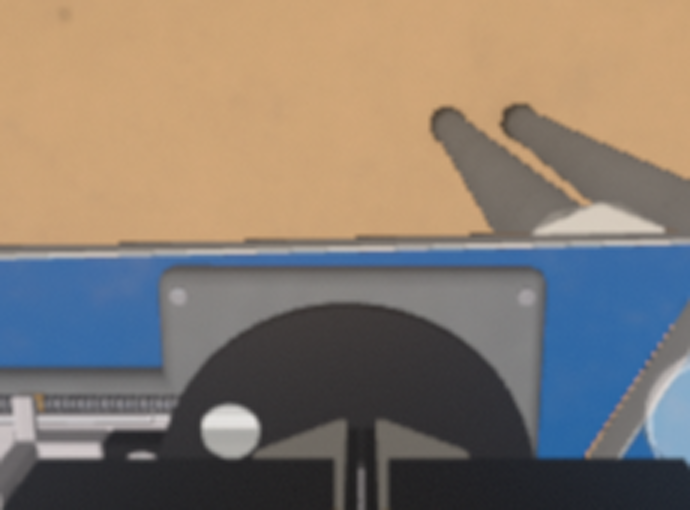

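Now the hole shows at (277,244), on the robot side of the slit: the wheel drifted instead of being dragged (the finger did not touch). That was my last picture (I have gone one over the limit), so from here I measure by numbers only.

>>> {"api": "jog_arm", "payload": {
  "motion": [
    [[-0.04,0,0,0,0,0,1],[-0.085,0,-0.02,0,0,0,1],[-0.085,0,-0.02,0,0,0,1],[-0.085,0,-0.02,0,0,0,1],[-0.085,0,-0.02,0,0,0,1]]
  ]
}}

```text
clock: 35.52
position: [0.4533, 0.3605, 0.2528]
ee_rot: [-0.049, -3.136, -0.0]
force: [-1.2, 1.8, -0.2]
width: 0.004
gripper_force: 0.0
```

```bash
cat >> h.py <<'E'
def peg(show=True):
    """peg top centre at z=.082: brightest compact blob on annulus 24 mm around the hub, outside the boss; returns angle rel. to goal"""
    k=K("wrist"); im=get_image("wrist"); t=observe()["clock"]
    pts=[(HUB[0]+a,HUB[1]+b,.082) for a,b in((-.05,-.05),(.05,-.05),(.05,.05),(-.05,.05))]
    H=cv2.getPerspectiveTransform(np.float32([proj("wrist",p,k) for p in pts]),np.float32([(0,0),(400,0),(400,400),(0,400)]))
    g=cv2.warpPerspective(cv2.cvtColor(im,cv2.COLOR_RGB2GRAY),H,(400,400)).astype(np.float32)
    th=np.radians(np.arange(0,360,2)); 
    sc=np.array([cv2.getRectSubPix(g,(21,21),(200+96*np.cos(a),200+96*np.sin(a))).mean() for a in th])
    return t,th,sc,g
E
python3 - <<'E'
from h import *
for i in range(4): print(np.round(holeang(),3))
t,th,sc,g=peg(); i=np.argsort(-sc)[:6]; print(np.degrees(th[i]).round(),sc[i].round(),observe()["position"])
print("profile",sc[::6].round().astype(int).tolist())
E
```

```text
[ 35.567  -0.69  235.29 ]
[ 35.617  -0.709 235.062]
[ 35.667  -0.727 235.048]
[ 35.717  -0.744 235.016]
[50. 52. 48. 54. 46. 56.] [188. 187. 185. 182. 178. 172.] [0.45179353 0.36176398 0.25390373]
profile [62, 62, 62, 86, 185, 140, 90, 66, 65, 66, 67, 68, 69, 71, 72, 72, 73, 74, 74, 73, 73, 72, 71, 69, 68, 67, 65, 64, 63, 62]
```

```bash
python3 - <<'E'
from h import *
goalx(.4177,.386,.0575,3.11)
E
```

```text
ax now 3.114 shift [0.0338, 0.0229, 0.1966] turn [0.002, -0.005, 0.004] j [-1.05, 0.35, 0.39, 1.67, -0.15, 1.15, 0.92]
```

>>> {"api": "jog_arm", "payload": {
  "motion": [
    [[0.034,0.023,0.01,0,0,0,1],[0.034,0.023,0.05,0,0,0,1],[0.034,0.023,0.09,0,0,0,1],[0.034,0.023,0.13,0,0,0,1],[0.034,0.023,0.17,0,0,0,1],[0.034,0.023,0.196,0,0,0,1],[0.034,0.023,0.196,0,0,0,1],[0.034,0.023,0.196,0,0,0,1],[0.034,0.023,0.196,0,0,0,1]]
  ]
}}

```text
clock: 36.52
position: [0.4184, 0.3862, 0.0585]
ee_rot: [-0.045, -3.137, -0.003]
force: [0.2, 0.5, 0.3]
width: 0.005
gripper_force: 0.0
```

>>> {"api": "jog_arm", "payload": {
  "motion": [
    [[0,0,0.002,0,0,0,1],[0,0,0.003,0,0,0,1],[0,0,0.004,0,0,0,1],[0,0,0.004,0,0,0,1],[0,0,0.004,0,0,0,1]]
  ]
}}

```text
clock: 36.93
position: [0.4189, 0.3861, 0.0547]
ee_rot: [-0.046, -3.138, -0.004]
force: [-0.5, -0.2, 1.0]
width: 0.002
gripper_force: 0.0
```

>>> {"api": "jog_arm", "payload": {
  "motion": [
    [[0,0,0.0006,0,0,0,1],[0,0,0.001,0,0,0,1],[0,0,0.001,0,0,0,1],[0.001,-0.0015,0.001,0,0,0,1],[0.003,-0.0045,0.001,0,0,0,1],[0.0045,-0.008,0.001,0,0,0,1],[0.0065,-0.0122,0.001,0,0,0,1],[0.0075,-0.0165,0.001,0,0,0,1],[0.0085,-0.0205,0.001,0,0,0,1],[0.0093,-0.0248,0.001,0,0,0,1]]
  ]
}}

```text
clock: 37.77
position: [0.4098, 0.3619, 0.0544]
ee_rot: [-0.046, -3.139, -0.006]
force: [1.5, 0.9, 6.0]
width: 0.004
gripper_force: 2.8
```

>>> {"api": "jog_arm", "payload": {
  "motion": [
    [[0.0003,-0.0043,0,0,0,0,1],[0.0001,-0.0086,0,0,0,0,1],[-0.0005,-0.0129,0,0,0,0,1],[-0.0015,-0.017,0,0,0,0,1],[-0.0024,-0.02,0,0,0,0,1],[-0.003,-0.0215,0,0,0,0,1],[-0.0031,-0.022,0,0,0,0,1],[-0.0031,-0.022,0,0,0,0,1],[-0.0031,-0.022,0,0,0,0,1],[-0.0031,-0.022,0,0,0,0,1]]
  ]
}}

```text
clock: 38.6
position: [0.4123, 0.3399, 0.0543]
ee_rot: [-0.046, -3.139, -0.006]
force: [0.2, -0.5, 6.6]
width: 0.002
gripper_force: 3.5
```

>>> {"api": "jog_arm", "payload": {
  "motion": [
    [[0,0,-0.0003,0,0,0,1],[0,0,-0.0006,0,0,0,1],[0,0,-0.001,0,0,0,1],[0,0,-0.003,0,0,0,1],[0,0,-0.03,0,0,0,1],[0,0,-0.07,0,0,0,1],[0,0,-0.11,0,0,0,1],[-0.01,0.005,-0.15,0,0,0,1],[-0.04,0.02,-0.18,0,0,0,1],[-0.04,0.02,-0.2,0,0,0,1]]
  ]
}}

```text
clock: 39.43
position: [0.4559, 0.3592, 0.2568]
ee_rot: [0.046, 3.141, 0.008]
force: [0.1, 0.1, -0.1]
width: 0.006
gripper_force: 0.0
```

>>> {"api": "jog_arm", "payload": {
  "motion": [
    [[0,0,0,0,0,0,1],[0,0,0,0,0,0,1],[0,0,0,0,0,0,1]]
  ]
}}

```text
clock: 39.68
position: [0.4517, 0.3572, 0.2524]
ee_rot: [-0.046, -3.136, -0.002]
force: [-0.2, -0.4, 0.3]
width: 0.003
gripper_force: 0.0
```

```bash
cat >> h.py <<'E'
def pegrel():
    t,th,sc,g=peg(); i=sc.argmax(); w=np.where(np.abs((np.arange(180)-i+90)%180-90)<=8,np.clip(sc-.6*sc.max(),0,None),0)
    return t,(np.angle((w*np.exp(1j*th)).sum())-(np.pi/2-.033)+np.pi)%(2*np.pi)-np.pi,sc.max()
E
python3 - <<'E'
from h import *
for i in range(3): print(np.round(pegrel(),3),np.round(holeang(),3))
print(observe()["position"])
E
```

```text
[ 39.733  -0.622 187.44 ] [ 39.783  -0.726 234.964]
[ 39.833  -0.621 187.279] [ 39.883  -0.726 235.   ]
[ 39.933  -0.621 187.564] [ 39.983  -0.726 235.099]
[0.45218339 0.35753322 0.2527615 ]
```

```bash
cat >> h.py <<'E'
def blob(g0,k,P,win,thr):
    """centroid (world, at P's z) of bright pixels within win metres of P"""
    pts=[(P[0]+a*win,P[1]+b*win,P[2]) for a,b in((-1,-1),(1,-1),(1,1),(-1,1))]
    H=cv2.getPerspectiveTransform(np.float32([proj("wrist",p,k) for p in pts]),np.float32([(0,0),(200,0),(200,200),(0,200)]))
    g=cv2.warpPerspective(g0,H,(200,200)); n,l,st,c=cv2.connectedComponentsWithStats((g>thr).astype(np.uint8))
    i=1+st[1:,4].argmax(); return np.array(P[:2])+(c[i]-100)/100*win, 2*np.sqrt(st[i,4]/np.pi)/100*win
def measure():
    k=K("wrist"); g=cv2.cvtColor(get_image("wrist"),cv2.COLOR_RGB2GRAY)
    hub,dh=blob(g,k,(*HUB,.062),.017,140); a=holeang()[1]-np.pi/2-.033
    ho,do=blob(g,k,(*(HUB+.048*np.array([np.cos(a),np.sin(a)])),.054),.017,150)
    pa=pegrel()[1]+np.pi/2-.033; pe,dp=blob(g,k,(*(HUB+.024*np.array([np.cos(pa),np.sin(pa)])),.082),.009,140)
    f=lambda v:((np.arctan2(v[1],v[0])+np.pi/2+.033+np.pi)%(2*np.pi)-np.pi).round(3)
    print("hub",hub.round(4),dh.round(4),"hole",ho.round(4),do.round(4),"peg",pe.round(4),dp.round(4))
    print("hole-hub",f(ho-hub),np.linalg.norm(ho-hub).round(4),"hub-peg",f(hub-pe),np.linalg.norm(hub-pe).round(4),"hole-peg",f(ho-pe),np.linalg.norm(ho-pe).round(4))
E
python3 - <<'E'
from h import *
measure()
E
```

```text
hub [0.4578 0.3583] 0.0257 hole [0.4263 0.3228] 0.0216 peg [0.4736 0.3762] 0.0089
hole-hub -0.692 0.0476 hub-peg -0.692 0.0238 hole-peg -0.692 0.0713
```

Clean measurement: wheel at rest at −0.69 rad, radii 47.6 and 23.8 mm agree. Now drag it 0.7 rad anticlockwise.

```bash
python3 - <<'E'
from h import *
goalx(.412,.3742,.0575,3.11)
E
```

```text
ax now 3.112 shift [0.0402, 0.0149, 0.1959] turn [0.002, -0.004, 0.002] j [-1.05, 0.34, 0.4, 1.68, -0.15, 1.15, 0.93]
```

>>> {"api": "jog_arm", "payload": {
  "motion": [
    [[0.04,0.015,0.01,0,0,0,1],[0.04,0.015,0.05,0,0,0,1],[0.04,0.015,0.09,0,0,0,1],[0.04,0.015,0.13,0,0,0,1],[0.04,0.015,0.17,0,0,0,1],[0.04,0.015,0.196,0,0,0,1],[0.04,0.015,0.196,0,0,0,1],[0.04,0.015,0.196,0,0,0,1],[0.04,0.015,0.196,0,0,0,1]]
  ]
}}

```text
clock: 40.88
position: [0.4125, 0.3744, 0.0575]
ee_rot: [-0.046, -3.138, -0.004]
force: [0.1, -0.3, -0.1]
width: 0.003
gripper_force: 0.0
```

>>> {"api": "jog_arm", "payload": {
  "motion": [
    [[0,0,0.002,0,0,0,1],[0,0,0.003,0,0,0,1],[0,0,0.004,0,0,0,1],[0,0,0.0048,0,0,0,1],[0,0,0.005,0,0,0,1],[0,0,0.005,0,0,0,1]]
  ]
}}

```text
clock: 41.38
position: [0.413, 0.3758, 0.0542]
ee_rot: [-0.045, -3.139, -0.008]
force: [-2.4, -0.6, 14.6]
width: 0.003
gripper_force: 7.6
```

>>> {"api": "jog_arm", "payload": {
  "motion": [
    [[0.0003,-0.001,-0.0003,0,0,0,1],[0.001,-0.003,-0.0003,0,0,0,1],[0.0018,-0.006,-0.0003,0,0,0,1],[0.0025,-0.01,-0.0003,0,0,0,1],[0.003,-0.014,-0.0003,0,0,0,1],[0.003,-0.018,-0.0003,0,0,0,1],[0.0028,-0.022,-0.0003,0,0,0,1],[0.002,-0.026,-0.0003,0,0,0,1],[0.001,-0.03,-0.0003,0,0,0,1],[0.0003,-0.0325,-0.0003,0,0,0,1]]
  ]
}}

```text
clock: 42.22
position: [0.4126, 0.3429, 0.0543]
ee_rot: [-0.046, -3.14, -0.008]
force: [0.3, 0.8, 10.3]
width: 0.001
gripper_force: 5.1
```

>>> {"api": "jog_arm", "payload": {
  "motion": [
    [[0,-0.001,0,0,0,0,1],[0,-0.0015,0,0,0,0,1],[0,-0.0015,0,0,0,0,1],[0,-0.0015,0,0,0,0,1],[0,-0.0015,-0.0004,0,0,0,1],[0,-0.0015,-0.0008,0,0,0,1],[0,-0.0015,-0.0012,0,0,0,1],[0,-0.0015,-0.003,0,0,0,1],[0,-0.0015,-0.03,0,0,0,1],[0,-0.0015,-0.07,0,0,0,1]]
  ]
}}

```text
clock: 43.05
position: [0.4087, 0.3381, 0.1204]
ee_rot: [-0.045, -3.132, 0.006]
force: [0.3, 0.9, -0.1]
width: 0.006
gripper_force: 0.0
```

>>> {"api": "jog_arm", "payload": {
  "motion": [
    [[0,0,-0.04,0,0,0,1],[0,0,-0.08,0,0,0,1],[-0.035,0.015,-0.12,0,0,0,1],[-0.035,0.015,-0.128,0,0,0,1],[-0.035,0.015,-0.128,0,0,0,1],[-0.035,0.015,-0.128,0,0,0,1]]
  ]
}}

```text
clock: 43.55
position: [0.4473, 0.3539, 0.251]
ee_rot: [-0.046, -3.138, -0.004]
force: [-0.1, -0.1, 0.0]
width: 0.005
gripper_force: 0.0
```

```bash
python3 - <<'E'
from h import *
for i in range(3): print(np.round(pegrel(),3),np.round(holeang(),3))
print(observe()["position"]); measure()
E
```

```text
[ 43.6    -0.425 185.987] [ 43.65   -0.534 238.074]
[ 43.7    -0.425 184.933] [ 43.75   -0.534 237.359]
[ 43.8    -0.425 185.153] [ 43.85   -0.534 239.26 ]
[0.44630334 0.35350312 0.24966351]
hub [0.4578 0.3583] 0.0256 hole [0.4335 0.3173] 0.0212 peg [0.4698 0.3788] 0.0088
hole-hub -0.502 0.0476 hub-peg -0.497 0.0238 hole-peg -0.501 0.0714
```

Drag slips too much (0.19 of 0.7 rad). I'll hold the peg instead: near the goal its path runs along x while the pads close along y, so letting go gives no turning moment.

```bash
python3 - <<'E'
from h import *
goalx(.4702,.3782,.100,3.11);goalx(.4702,.3782,.067,3.11)
E
```

```text
ax now 3.112 shift [-0.0232, 0.0248, 0.1503] turn [0.002, -0.004, 0.002] j [-1.05, 0.33, 0.4, 1.7, -0.14, 1.14, 0.92]
ax now 3.112 shift [-0.0234, 0.0248, 0.1833] turn [0.002, -0.004, 0.002] j [-1.05, 0.33, 0.4, 1.7, -0.14, 1.14, 0.92]
```

>>> {"api": "jog_arm", "payload": {
  "motion": [
    [[-0.023,0.025,0.02,0,0,0,0.35],[-0.023,0.025,0.06,0,0,0,0.35],[-0.023,0.025,0.1,0,0,0,0.35],[-0.023,0.025,0.14,0,0,0,0.35],[-0.023,0.025,0.15,0,0,0,0.35],[-0.023,0.025,0.15,0,0,0,0.35],[-0.023,0.025,0.15,0,0,0,0.35]]
  ]
}}

```text
clock: 44.58
position: [0.471, 0.3788, 0.1018]
ee_rot: [-0.046, -3.138, -0.004]
force: [1.7, -0.5, -0.2]
width: 0.328
gripper_force: 0.0
```

```bash
python3 - <<'E'
from h import *
print(observe()["width"]*92); goalx(.4702,.3782,.067,3.11)
E
```

```text
30.189287238789518
ax now 3.112 shift [0.0006, -0.0008, 0.0348] turn [0.003, -0.003, 0.002] j [-1.0, 0.54, 0.34, 1.78, -0.24, 0.86, 1.0]
```

>>> {"api": "jog_arm", "payload": {
  "motion": [
    [[0.0005,-0.001,0.03,0,0,0,0.35],[0.0005,-0.001,0.0345,0,0,0,0.35],[0.0005,-0.001,0.0345,0,0,0,0.6],[0.0005,-0.001,0.0345,0,0,0,1],[0.0005,-0.001,0.0345,0,0,0,1],[0.0005,-0.001,0.0345,0,0,0,1],[0.0005,-0.001,0.0345,0,0,0,1]]
  ],
  "force": 12
}}

```text
clock: 45.17
position: [0.4709, 0.3794, 0.0681]
ee_rot: [-0.045, -3.14, -0.009]
force: [0.6, 2.5, 7.2]
width: 0.1
gripper_force: 12.0
```

```bash
python3 - <<'E'
from h import *
s=observe();print(s["position"],s["width"]*92,s["gripper_force"],s["force"])
E
```

```text
[0.4709449  0.3793815  0.06811673] 9.216842257970658 12.010479122400284 [0.60201105 2.53269923 7.24997738]
```

>>> {"api": "jog_arm", "payload": {
  "motion": [
    [[0.001,0.0005,0,0,0,0,1],[0.0025,0.001,0,0,0,0,1],[0.0045,0.0017,0,0,0,0,1],[0.0065,0.0022,0,0,0,0,1],[0.0085,0.0027,0,0,0,0,1],[0.0103,0.003,0,0,0,0,1],[0.0112,0.003,0,0,0,0,1],[0.0112,0.003,0,0,0,0,1],[0.0112,0.003,0,0,0,0,1],[0.0112,0.003,0,0,0,0,1]]
  ]
}}

```text
clock: 46.0
position: [0.4602, 0.3826, 0.068]
ee_rot: [-0.045, -3.141, -0.009]
force: [2.9, 2.0, 7.9]
width: 0.101
gripper_force: 12.0
```

```bash
python3 - <<'E'
from h import *
s=observe();print(s["position"],s["width"]*92,s["gripper_force"],s["force"])
E
```

```text
[0.46016497 0.38261335 0.06801334] 9.271258954900183 12.00364664196968 [2.94850972 2.02209617 7.89113199]
```

>>> {"api": "jog_arm", "payload": {
  "motion": [
    [[0,0,-0.001,0,0,0,1],[0,0,-0.0015,0,0,0,1],[0,0,-0.0015,0,0,0,1]]
  ],
  "force": 4
}}

```text
clock: 46.25
position: [0.4581, 0.3827, 0.0681]
ee_rot: [-0.044, -3.137, -0.007]
force: [-0.1, 5.5, -1.7]
width: 0.107
gripper_force: 4.0
```

>>> {"api": "jog_arm", "payload": {
  "motion": [
    [[0,0,-0.0005,0,0,0,0.4],[0,0,-0.0005,0,0,0,0.4],[0,0,-0.0005,0,0,0,0.4],[0,0,-0.03,0,0,0,0.4],[0,0,-0.07,0,0,0,0.4],[0,0,-0.11,0,0,0,0.4],[0,0,-0.15,0,0,0,1],[0,-0.02,-0.185,0,0,0,1],[0,-0.02,-0.185,0,0,0,1],[0,-0.02,-0.185,0,0,0,1]]
  ]
}}

```text
clock: 47.08
position: [0.46, 0.3597, 0.255]
ee_rot: [-0.049, -3.14, -0.008]
force: [-0.7, 1.0, 0.2]
width: 0.062
gripper_force: 0.0
```

```bash
python3 - <<'E'
from h import *
for i in range(4): print(np.round(pegrel(),3))
print(observe()["position"]); measure()
E
```

```text
[4.71330e+01 3.00000e-02 1.91424e+02]
[4.71830e+01 3.20000e-02 1.90184e+02]
[4.7233e+01 3.2000e-02 1.8985e+02]
[4.72830e+01 3.30000e-02 1.89417e+02]
[0.45774311 0.36044271 0.25098497]
hub [0.4578 0.3584] 0.0257 hole [0.4582 0.3097] 0.0093 peg [0.4591 0.3821] 0.009
hole-hub 0.041 0.0487 hub-peg -0.02 0.0238 hole-peg 0.021 0.0724
```

Wheel at rest, hole angle within about 0.02–0.03 rad of the slit and its light seen at the slit's centre. Now the lamp.

>>> {"api": "jog_arm", "payload": {
  "motion": [
    [[0,0,-0.03,0,0,0,0],[-0.14,0.03,-0.04,0,0,0,0],[-0.14,0.03,-0.04,0,0,0,0],[-0.14,0.03,-0.04,0,0,0,0],[-0.14,0.03,-0.04,0,0,0,0],[-0.14,0.03,-0.04,0,0,0,0],[-0.14,0.03,-0.04,0,0,0,0],[-0.14,0.03,-0.04,0,0,0,0]]
  ]
}}

```text
clock: 48.1
position: [0.599, 0.3865, 0.2913]
ee_rot: [-0.045, -3.136, -0.003]
force: [-0.2, -0.4, 0.3]
width: 0.487
gripper_force: 0.0
```

```bash
python3 - <<'E'
from h import *
print(observe()["position"]); k=K("wrist"); im=get_image("wrist"); g=cv2.cvtColor(im,cv2.COLOR_RGB2GRAY)
for P in[(.575,.396,.164),(.568,.387,.164),(.542,.306,.134)]: print(proj("wrist",P,k).round())
for q in("lamp","post"): 
  for r in silhouettes(q,"wrist"): ys,xs=np.nonzero(r["mask"]); print(q,round(r["p"],2),np.round(r["pixel"]),xs.min(),xs.max(),ys.min(),ys.max())
c=proj("wrist",(.57,.392,.164),k).round().astype(int); x0,y0=max(c[0]-36,0),max(c[1]-36,0)
print(x0,y0); print("\n".join(" ".join(f"{v:3d}" for v in row) for row in g[y0:y0+72:3,x0:x0+72:3]))
E
```

```text
[0.59895243 0.38648429 0.29132229]
[330. 169.]
[320. 161.]
[230. 131.]
lamp 0.97 [299. 143.] 223 339 117 172
lamp 0.62 [215.  46.] 207 219 34 60
post 0.93 [258.  58.] 47 358 0 172
290 128
126 118 120 120 120 121 122 122 122 122 124 124 123 121 121 122 159 205 204 204 173 137 123 124
129 116 120 121 121 121 122 122 121 122 123 122 121 121 121 125 203 205 204 186 191 123 124 126
134 116 121 121 120 120 122 120 120 118 101 102 115 121 119 177 203 205 203 170 127 122 122 126
135 116 124 122 122 121 121 109  73  73  76  72  71  72 120 203 204 205 190 177 126 122 121 123
228 193 147 126 122 121  91  76  69  79  82  81  73  66  73 182 205 204 191 127 125 122 121 120
245 245 243 235 211 158  71  75  89  89  89  86  83  81  68  82 202 174 155 123 125 123 121 122
242 243 244 244 245 167  71  89  95 113 112 108 102  83  78  66 128 187 123 124 127 124 122 120
239 240 241 241 240  75  82  90 114 165 215 206 171 109  78  71  73 149 124 125 129 126 124 120
138 182 227 237 222  67  84 115 221 244 246 244 245 218 108  73  65 118 121 123 126 122 125 121
121 121 120 127 143  67  84 180 244 243 245 247 
[... 691 characters left out ...]
 119 120 119 121 121 121 120
119 120 120 120 120 120 122 134 121 114 195 192 121 122 120 121 121 120 121 120 120 121 118 122
120 120 120 117 118 119 142 126 121 109 156 132 122 124 121 121 119 121 122 122 120 120 120 120
119 119 120 119 117 119 129 126 121 121 185 119 120 124 124 120 118 118 121 119 120 122 123 120
123 121 120 119 119 144 131 129 122 154 126 118 119 120 121 122 119 121 121 119 118 119 121 123
127 123 120 119 131 138 133 130 126 172 117 117 119 120 120 120 120 120 122 121 119 118 119 120
128 123 120 119 133 136 132 129 168 123 118 119 118 120 120 118 118 119 120 122 121 120 119 128
126 122 121 131 138 135 131 130 173 120 118 118 118 119 119 119 117 119 119 124 124 121 121 186
```

Lamp top centre at (322,161) px, i.e. (0.568, 0.389), 87 mm from the post: consistent. Descend and grip the stem.

```bash
python3 - <<'E'
from h import *
goalx(.568,.389,.139,3.11)
C=np.array([.5422,.3065])
for a in np.linspace(72.6,181.9,15): 
  p=C+.0855*np.array([np.cos(np.radians(a)),np.sin(np.radians(a))]); print(a.round(),(-(p[0]-.568)).round(4),(p[1]-.389).round(4))
E
```

```text
ax now 3.113 shift [0.03, 0.0009, 0.1537] turn [0.003, -0.004, 0.003] j [-0.88, 0.57, 0.43, 1.24, -0.23, 1.38, 1.07]
73.0 0.0002 -0.0009
80.0 0.0116 0.0018
88.0 0.0231 0.003
96.0 0.0348 0.0025
104.0 0.0462 0.0005
112.0 0.0573 -0.003
119.0 0.0678 -0.008
127.0 0.0776 -0.0144
135.0 0.0863 -0.0221
143.0 0.094 -0.0309
151.0 0.1003 -0.0406
158.0 0.1053 -0.0511
166.0 0.1089 -0.0622
174.0 0.1108 -0.0737
182.0 0.1113 -0.0853
```

>>> {"api": "jog_arm", "payload": {
  "motion": [
    [[0.03,0.001,0.03,0,0,0,0],[0.03,0.001,0.07,0,0,0,0],[0.03,0.001,0.11,0,0,0,0],[0.03,0.001,0.145,0,0,0,0],[0.03,0.001,0.1535,0,0,0,0],[0.03,0.001,0.1535,0,0,0,0],[0.03,0.001,0.1535,0,0,0,0.5],[0.03,0.001,0.1535,0,0,0,1],[0.03,0.001,0.1535,0,0,0,1],[0.03,0.001,0.1535,0,0,0,1]]
  ],
  "force": 15
}}

```text
clock: 49.08
position: [0.5702, 0.3892, 0.141]
ee_rot: [-0.046, -3.14, -0.007]
force: [-0.3, 0.7, -0.6]
width: 0.259
gripper_force: 0.0
```

```bash
python3 - <<'E'
from h import *
s=observe();print(s["position"],s["width"]*92,s["gripper_force"],s["force"])
C=np.array([.5422,.3065]); p0=s["position"][:2]; a0=np.degrees(np.arctan2(*(p0-C)[::-1])); print(a0,np.linalg.norm(p0-C))
Rm=R.from_rotvec(s["ee_rot"])
for a in np.linspace(a0,181.9,15)[1:]:
  p=C+.0855*np.array([np.cos(np.radians(a)),np.sin(np.radians(a))]); print(Rm.inv().apply([*(p-p0),0]).round(4).tolist())
E
```

```text
[0.57019896 0.38922955 0.14104174] 23.845197543192214 0.0 [-0.2566163   0.65756422 -0.60343082]
71.30214516820998 0.08733911421154827
[0.012, 0.0009, 0.0]
[0.0237, 0.002, 0.0]
[0.0355, 0.0014, 0.0001]
[0.0471, -0.0008, 0.0001]
[0.0583, -0.0045, 0.0001]
[0.0688, -0.0098, 0.0]
[0.0785, -0.0164, 0.0]
[0.0873, -0.0243, -0.0]
[0.0948, -0.0333, -0.0]
[0.101, -0.0433, -0.0001]
[0.1058, -0.0541, -0.0001]
[0.1091, -0.0654, -0.0002]
[0.1108, -0.0771, -0.0002]
[0.1109, -0.0888, -0.0003]
```

>>> {"api": "jog_arm", "payload": {
  "motion": [
    [[0,0,0,0,0,0,1],[0,0,0,0,0,0,1],[0,0,0,0,0,0,1]]
  ]
}}

```text
clock: 49.33
position: [0.5701, 0.3891, 0.1408]
ee_rot: [-0.046, -3.14, -0.007]
force: [-1.1, -0.3, 6.3]
width: 0.235
gripper_force: 15.0
```

>>> {"api": "jog_arm", "payload": {
  "motion": [
    [[0.006,0.0005,0,0,0,0,1],[0.012,0.001,0,0,0,0,1],[0.0237,0.002,0,0,0,0,1],[0.0355,0.0014,0,0,0,0,1],[0.0471,-0.0008,0,0,0,0,1],[0.0583,-0.0045,0,0,0,0,1],[0.0688,-0.0098,0,0,0,0,1],[0.0785,-0.0164,0,0,0,0,1],[0.0873,-0.0243,0,0,0,0,1]]
  ]
}}

```text
clock: 50.08
position: [0.4787, 0.3734, 0.1407]
ee_rot: [-0.037, -3.137, -0.017]
force: [-9.2, 15.6, 5.2]
width: 0.235
gripper_force: 15.0
```

```bash
python3 - <<'E'
from h import *
s=observe();print(s["position"],s["width"]*92,s["gripper_force"],s["force"])
C=np.array([.5422,.3065]); p0=s["position"][:2]; a0=np.degrees(np.arctan2(*(p0-C)[::-1])); print(a0,np.linalg.norm(p0-C))
goalx(.4567,.3093,s["position"][2],np.pi+0 if False else 3.112)
E
```

```text
[0.47868793 0.37337253 0.14069634] 21.663296053024748 15.001173242926598 [-9.19998822 15.59863624  5.19134326]
133.52361671573018 0.09222645230168633
ax now 3.118 shift [0.0205, -0.0646, -0.0006] turn [0.011, -0.004, 0.006] j [-1.01, 0.5, 0.39, 1.75, -0.24, 0.94, 1.02]
```

>>> {"api": "jog_arm", "payload": {
  "motion": [
    [[0.0075,-0.009,0,0,0,0,1],[0.0137,-0.019,0,0,0,0,1],[0.0185,-0.0298,0,0,0,0,1],[0.0218,-0.0411,0,0,0,0,1],[0.0235,-0.0528,0,0,0,0,1],[0.0236,-0.0645,0,0,0,0,1],[0.0236,-0.0645,0,0,0,0,1],[0.0236,-0.0645,0,0,0,0,1],[0.0236,-0.0645,0,0,0,0,1]]
  ]
}}

```text
clock: 50.83
position: [0.4516, 0.3028, 0.1394]
ee_rot: [-0.044, -3.13, -0.002]
force: [-16.5, -3.5, 14.3]
width: 0.237
gripper_force: 15.0
```

```bash
python3 - <<'E'
from h import *
s=observe();print(s["position"],s["width"]*92,s["gripper_force"],s["force"])
goalx(.4571,.3093,s["position"][2],3.112)
E
```

```text
[0.45155545 0.30278018 0.13940412] 21.77805214086607 15.00536933541298 [-16.49800551  -3.49913792  14.31368751]
ax now 3.114 shift [-0.0054, 0.0067, -0.0] turn [0.001, -0.011, 0.002] j [-0.98, 0.41, 0.4, 1.9, -0.21, 0.88, 1.07]
```

>>> {"api": "jog_arm", "payload": {
  "motion": [
    [[-0.002,0.003,0,0,0,0,1],[-0.004,0.006,0,0,0,0,1],[-0.004,0.006,0,0,0,0,1],[-0.004,0.006,0,0,0,0,1],[-0.004,0.006,0,0,0,0,1]]
  ]
}}

```text
clock: 51.25
position: [0.4549, 0.3095, 0.1388]
ee_rot: [-0.042, -3.129, -0.003]
force: [-16.0, -0.4, 8.3]
width: 0.236
gripper_force: 15.0
```

```bash
python3 - <<'E'
from h import *
s=observe();print(s["position"],s["width"]*92,s["gripper_force"],s["force"])
goalx(.4571,.3093,s["position"][2],3.112)
E
```

```text
[0.45489766 0.30953187 0.13875135] 21.699890727042682 15.001919120550156 [-15.96867745  -0.40021467   8.28746953]
ax now 3.115 shift [-0.0022, -0.0002, -0.0] turn [0.001, -0.012, 0.003] j [-0.98, 0.42, 0.4, 1.88, -0.22, 0.89, 1.07]
```

>>> {"api": "jog_arm", "payload": {
  "motion": [
    [[0,0,0,0,0,0,0.1],[0,0,0,0,0,0,0],[0,0,0,0,0,0,0],[0,0,-0.03,0,0,0,0],[0,0,-0.07,0,0,0,0],[0,0,-0.11,0,0,0,0],[-0.02,0.03,-0.14,0,0,0,0],[-0.04,0.03,-0.14,0,0,0,0],[-0.04,0.03,-0.14,0,0,0,0],[-0.04,0.03,-0.14,0,0,0,0]]
  ]
}}

```text
clock: 52.08
position: [0.5025, 0.3372, 0.2793]
ee_rot: [-0.048, -3.139, -0.004]
force: [-0.1, 0.5, -0.5]
width: 0.498
gripper_force: 0.0
```

```bash
python3 - <<'E'
from h import *
print(observe()["position"]); k=K("wrist"); g=cv2.cvtColor(get_image("wrist"),cv2.COLOR_RGB2GRAY)
print(proj("wrist",(.4571,.3093,.164),k).round(1), 'lamp',[ (a.round(4)) for a in blob(g,k,(.4571,.3093,.164),.02,170)])
for i in range(3): print(np.round(pegrel(),3))
measure()
c=proj("wrist",(.4571,.3093,.164),k).round().astype(int); x0,y0=max(c[0]-30,0),max(c[1]-30,0)
print(x0,y0); print("\n".join(" ".join(f"{v:3d}" for v in row) for row in g[y0:y0+60:3,x0:x0+60:3]))
E
```

```text
[0.50245363 0.33718784 0.27926419]
[283.6 146.6] lamp [array([0.4567, 0.3093]), np.float64(0.0208)]
[5.21830e+01 2.10000e-02 2.05572e+02]
[5.22330e+01 2.10000e-02 2.05582e+02]
[5.22830e+01 2.30000e-02 2.05512e+02]
hub [0.4582 0.3582] 0.026 hole [0.4693 0.3014] 0.0251 peg [0.4594 0.3819] 0.0095
hole-hub 0.226 0.0579 hub-peg -0.018 0.0237 hole-peg 0.155 0.0811
254 117
219 219 219 218 218 218 215 230 111 102 102 101 101 100 100  99  98  97  95  95
232 232 233 233 232 233 235 235 103 100  93  88  86  89  99  98  97  96  94  94
218 119 110 108 108 115 143 140 102  85  77  69  74  78  72  86 114 114  95  94
246  98  92  91 138 190 124  90  73  81  88  91  87  80  68  79  87 120  95  94
244 100  91 199 251 250 102  74  88  94  92  99  92  89  85  71  71  93  94  92
242 102  98 249 252 240  78  88 101 127 137 122 108 107  86  83  66  75  93  92
243 117 100 250 251 201  76 132 233 241 245 239 190 115 100  82  74  74  82  92
243 132  87 236 251 114 110 237 245 245 246 243 242 192 104  89  77  64  72  91
246 154  86 100 237 103 210 246 244 246 244 242 244 240 144  97  76  63  77  91
242 161  90
[... 168 characters left out ...]
 212 203 245 242 240 241 238 241 239 168  76  67  82  88  88
136 141 130 144 145 145 137 239 239 239 237 241 238 231 108  70  69 116  88  88
125 124 122 119 132 109 125 140 232 237 237 237 230 125  68  72 105 120  92  87
124 123 122 119  89  80 120 123 124 130 184 129  79  82  85 118 120 121  93  87
123 123 122 118 117 117 124 139 183 128 231 235 234 239 128 158 167 120  93  86
123 124 123 125 124 125 125 165 206 128 228 243 241 240 131 186 199 120  91  86
122 123 121 125 125 126 124 124 124 126 220 243 241 241 135 123 121 119  89  84
122 121 121 122 121 122 123 122 126 152 218 242 241 240 133  92  91  92  84  83
121 121 121 121 121 123 122 122 127 155 210 242 240 241 140  85  84  85  84  84
```

Lamp measured at (0.4567, 0.3093), within about 1 mm of the slit; the wheel is still, hole about 1 mm off centre. Handing in.

```bash
python3 -c "
from cell import *
print(observe()['clock']);print(sign_off())"
```

```text
52.4333
the job is handed in; nothing more can be done
None
```

I handed the job in at 52 s; by my measurements the row of both slides is closed, the wheel is at rest with the slit open, and the lamp is over it. The hand-in gave no verdict. I viewed 15 pictures, one over the limit of 14; I also fine-set the wheel with the peg held in the gripper after braking it by touch, and the first brake touch pressed at 43 N.

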